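# Hang the scoop inside the square canister

### The job

Put the measuring scoop away: hang it by the hook on its handle over the rim of the square canister, on any side away from the corners, with the cup hanging straight down inside and the hook fully home on the rim, and let go of it. Be gentle: do not press hard on the canister, leave it standing where it is, and leave the other things where they are.

Things in the scene. Friction and masses are not known exactly. Their poses are not given: they have to be found in the camera images.
- scoop: Steel measuring scoop, 0.08-0.15 kg, standing on its flat round cup (46 mm wide at the mouth, 34 mm tall), handle level. Origin: centre of the cup's underside; +z out of the cup's mouth, +x from handle to cup. Handle: straight bar, 14 mm wide (y), from the cup's wall back to x = -148, z = 26 to 34 mm. A rigid hook sits on its upper face, facing the cup. It hangs cup down, +z face to the wall.
- scoop_hook (a point): Hook's seat, where a rim's top rests: scoop frame (-71, 0, 37.5) mm, middle of the 7 mm gap between handle and hook leg; axes as the scoop's. The hook is 14 mm wide; its bridge spans x = -75 to -71 mm up to z = 45; its 4 mm thick leg runs 24 mm towards the cup (+x), then flares outward 12 mm more, to z = 51. Mouth opens to +x. Hung, the handle is inside the wall, the leg outside.
- scoop_grip (a point): Middle of the free part of the handle: scoop frame (-115, 0, 30) mm, so 30 mm above the worktop at the start. The end of the handle is 33 mm further back (-x), the hook's bridge 40 mm further forward. Axes as the scoop's. Here the bar is 14 mm wide and 8 mm thick.
- canister: The square open canister, plain steel, empty, 0.6-1.2 kg, standing loose (it slides or tips if pushed): outside 130 x 130 mm, 140 mm tall, straight walls 3.5 mm thick, flat rim. Origin: centre of the underside, z up; its walls face its x and y axes, the middle of their thickness 63 mm from the axis.
- round_canister: Bystander: a round open canister of the same steel and height (130 mm across, 140 mm tall). Origin: centre of the underside.
- flask: Bystander: small conical clear glass flask, 69 mm wide, 105 mm tall. Origin: centre of the underside.
- spoon_rest: Bystander: small boat-shaped dish, 38 x 68 x 16 mm. Origin: centre of the underside.
- match_box: Bystander: flat match box, 34 x 54 x 14 mm. Origin: centre of the underside.
- bulb_jar: Bystander: small bulbous clear jar lying on its side, 62 x 82 x 58 mm. Origin: centre of the underside.
- cork: Bystander: cork stopper, 24 x 26 x 31 mm. Origin: centre of the underside.

How it is judged:
By the outcome, as a careful person would: the job done as asked, in the order asked, and still so for the second after the job is handed in, with the robot touching nothing.
It also fails if it takes over 59 s, if anything falls off the work surface, if the arm or the gripper's body presses on something with over 40 N, if the wrist force passes 120 N, or if a joint passes its speed limit or range.

### The arm

A 6-joint arm with a two-finger parallel gripper is mounted at the origin on a cart in front of the work surface, level with it; the furniture and walls round the work are solid. World frame = base frame: x ahead of the robot, y to its left, z up, the work surface at z = 0. Lengths are in m, angles in degrees, forces in N, time in s.
With the tool pointing down it reaches from about 0.3 to 1 m from the base axis. Payload 5.1 kg.
Tool frame: the origin (TCP) lies midway between the tips of the shut fingers; the grasp point (between the pads) lies 19 mm behind it; z points along the fingers, y is the direction in which the jaws open and shut (so a half turn about z gives the same grasp; the last joint's range is limited). The gripper opens to 95 mm and grips with 3 to 60 N. Pads are 20 mm wide; open, the fingers measure 119 mm over their backs; the gripper's body (75 mm by 180 mm) begins 59 mm behind the grasp point.
Start: joints at [-73.43, 7.093, 94.555, -0, 78.352, -4.733], TCP at [0.236, -0.606, 0.194] pointing down, gripper open.
Joint ranges: [-149.61, 149.61], [-58.7, 133.49], [1.44, 155.28], [-77.14, 257.14], [18.33, 153.61], [-166.67, 166.67]. Speed limits (degrees/s): [147.25, 147.25, 180, 180, 180, 180].

### API

Orientations are given as [roll, pitch, yaw] about the fixed x, y, z axes, in that order (R = Rz(yaw) Ry(pitch) Rx(roll)).
In Python, from plant import r gives the robot as it stands. The module is installed in compiled form; this text tells all that it offers.
- The arm moves only by the tool send_rows, never from a script. Its arguments are lists of equal length, an entry for each row: "translation": the shift along the tool's x, y, z in m, a list of three; "rotation": the turn, a rotation vector about the tool's x, y, z in degrees, a list of three; "gripper": the finger opening in m, from 0 to 0.0951. A call has exactly 10 rows; each row shifts and turns the pose as measured when the row begins, along the tool's axes as they then stand; what a row does not reach is not made up. A row lasts 1/12 s, in which the tool goes at most 41.7 mm and 7.16 degrees, less where a joint would pass 70% of its speed; a pose out of reach is approached as far as the arm can. A call with a gripper value outside its range is refused whole. The fingers move at their own pace and stop on an object; the grip force is fixed at half the most. Time passes only in rows, so rows that do not move let the fingers close, or fill a call up. It gives the time, the measured TCP pose, the force and the opening at its end, in the units of the state.
- r.read_state(): the state, without advancing time (a new reading comes with each control period).
- r.snapshot(name): name is "side" or "top"; returns the picture (480x640x3 uint8, red, green, blue); there is no depth.
- r.get_calibration(name): a dict with "camera_matrix" (3x3 intrinsics, pixels), "extrinsics" (4x4, takes a point from camera to world coordinates). Camera axes: x right, y down, z forward; pixel columns grow to the right and rows downward; lengths in m; the calibration is good to about 2 mm. A picture is of the moment at which its call begins. get_calibration takes no time and is no camera call.
- r.hand_in(): hands the job in, once; it reports no verdict.
The state is a dict: "clock": time; "joints": joint angles; "qd": joint speeds; "joint_torque": joint torques, N m; "tool_pos": TCP position; "tool_rot": TCP orientation; "contact_force": force on the tool from outside, world axes, zero at the start; "moment": the same for the moment, N m; "grip_width": finger opening in m.
Only numpy, scipy, OpenCV 4.12 (cv2) and the standard library are available. Lean on these libraries where they do the work, as an engineer would, in place of code of your own. Each camera call takes 0.05 s, during which the arm holds its last target.

## Working session

There is one attempt and no reset: what is moved stays moved. The work goes in short steps, Python scripts to look and compute and a tool call to move; the robot and the scene stay as the last step left them, time stands still between calls to the robot, and variables do not carry over. Pictures are saved under pics/ and viewed, and the job is handed in when it is done.

Besides the shell and the picture viewer there is one more tool, called after "Emit:" as a command line: name --argument value ..., lists and objects as JSON in quotes. send_rows: Moves the arm, as the interface text tells. Its arguments: {"type":"object","properties":{"translation":{"type":"array","items":{"type":"array","items":{"type":"number"}}},"rotation":{"type":"array","items":{"type":"array","items":{"type":"number"}}},"gripper":{"type":"array","items":{"type":"number"}}},"required":["translation","rotation","gripper"]}

```bash
mkdir -p pics; python3 - <<'E'
from plant import r
import cv2,numpy as np
for n in("side","top"):
    im=r.snapshot(n); cv2.imwrite(f"pics/{n}0.png",im[:,:,::-1]); np.save(f"pics/{n}0.npy",im)
    c=r.get_calibration(n); print(n,np.round(c["camera_matrix"],1).tolist(),np.round(c["extrinsics"],4).tolist())
s=r.read_state();print({k:np.round(v,3).tolist() for k,v in s.items()})
E
```

```text
side [[613.7, 0.0, 324.4], [0.0, 613.7, 239.9], [0.0, 0.0, 1.0]] [[0.9931, -0.0771, 0.0888, 0.4097], [-0.1155, -0.4968, 0.8602, -0.9074], [-0.0222, -0.8645, -0.5022, 0.5621], [0.0, 0.0, 0.0, 1.0]]
top [[578.5, 0.0, 321.3], [0.0, 578.5, 243.9], [0.0, 0.0, 1.0]] [[-0.0203, -0.9991, 0.0377, 0.4202], [-0.9998, 0.0201, -0.0055, -0.0157], [0.0047, -0.0378, -0.9993, 1.1679], [0.0, 0.0, 0.0, 1.0]]
{'clock': 0.1, 'joints': [-73.431, 7.131, 94.626, -0.0, 78.35, -4.733], 'qd': [-0.013, -0.118, -0.217, -0.028, 0.05, 0.028], 'joint_torque': [0.0, -41.888, -36.11, 0.078, 0.046, -0.0], 'tool_pos': [0.236, -0.605, 0.193], 'tool_rot': [-179.893, -0.009, 21.303], 'contact_force': [0.118, -0.126, -0.064], 'moment': [-0.033, 0.004, 0.012], 'grip_width': 0.095}
```

View pics/side0.png

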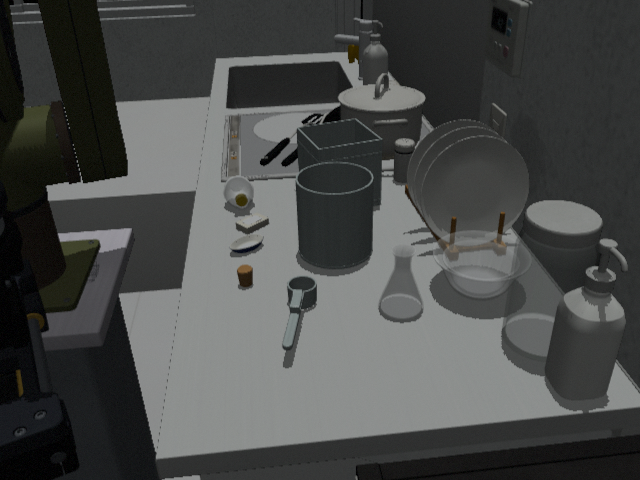

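View pics/top0.png

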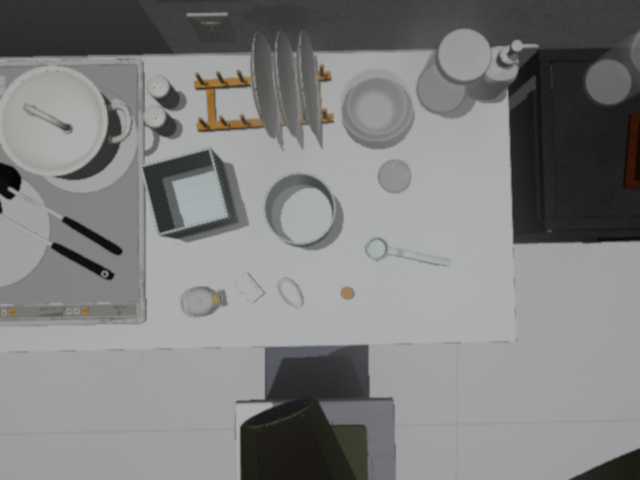

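The top view shows the scoop cup at about (376,249) with its handle end at (450,262). The square canister is at about (188,193), the round one at (301,210), and the flask at (394,176). I'll zoom in to get precise points.

```bash
cat > h.py <<'E'
import numpy as np,cv2
from plant import r
def cam(n):
    c=r.get_calibration(n);return np.array(c["camera_matrix"]),np.array(c["extrinsics"])
def ray(n,u,v):
    K,E=cam(n);d=E[:3,:3]@np.linalg.solve(K,[u,v,1]);return E[:3,3],d
def onz(n,u,v,z):
    o,d=ray(n,u,v);return o+d*(z-o[2])/d[2]
def proj(n,p):
    K,E=cam(n);q=K@(E[:3,:3].T@(np.array(p)-E[:3,3]));return q[:2]/q[2]
def tri(p,q):
    (a,d),(b,e)=ray("top",*p),ray("side",*q)
    s,t=np.linalg.lstsq(np.c_[d,-e],b-a,rcond=None)[0];x,y=a+d*s,b+e*t
    return (x+y)/2,np.linalg.norm(x-y)
def crop(im,x0,y0,w,h,k,name):
    c=cv2.resize(im[y0:y0+h,x0:x0+w,::-1],None,fx=k,fy=k,interpolation=cv2.INTER_CUBIC)
    c=np.clip(c.astype(float)*1.4,0,255).astype(np.uint8);cv2.imwrite(name,c)
E
python3 - <<'E'
from h import *
t=np.load("pics/top0.npy");s=np.load("pics/side0.npy")
crop(t,355,225,105,55,7,"pics/t_scoop.png")
crop(t,130,135,120,110,5,"pics/t_can.png")
crop(s,270,260,70,100,6,"pics/s_scoop.png")
crop(s,280,110,120,110,5,"pics/s_can.png")
E
```

```text
(no output)
```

View pics/t_scoop.png

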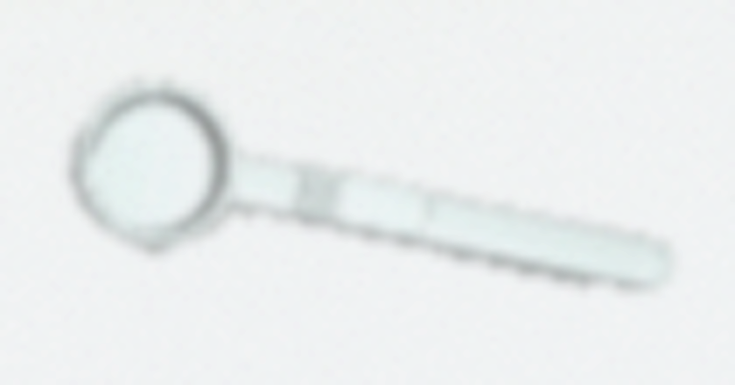

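View pics/t_can.png

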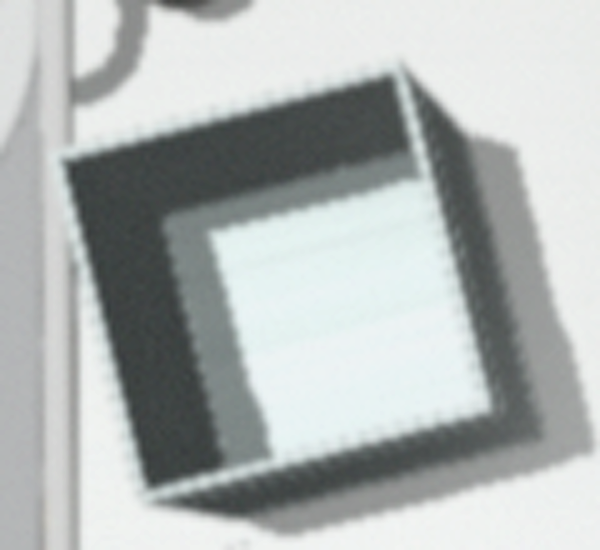

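View pics/s_scoop.png

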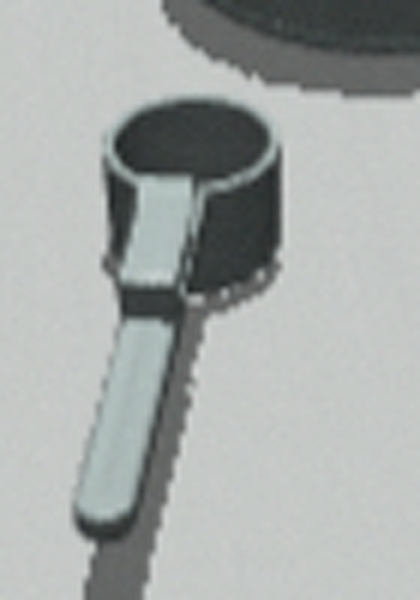

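View pics/s_can.png

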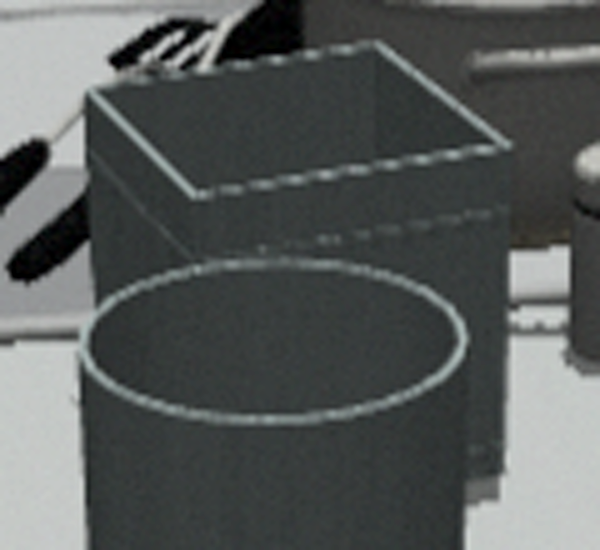

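```bash
python3 - <<'E'
from h import *
f=lambda p,k,o:np.array([(p[0]+.5)/k-.5+o[0],(p[1]+.5)/k-.5+o[1]])
T=[(63,158),(402,66),(493,411),(147,497)]
S=[(378,42),(510,147),(195,195),(88,92)]
P=np.array([onz("top",*f(p,5,(130,135)),.14) for p in T]);print("top\n",P.round(4))
print("sides",np.linalg.norm(P-np.roll(P,-1,0),axis=1).round(4),"c",P.mean(0))
e=np.roll(P,-1,0)-P;print("ang",np.degrees(np.arctan2(e[:,1],e[:,0])))
Q=np.array([onz("side",*f(p,5,(280,110)),.14) for p in S]);print("side\n",Q.round(4),Q.mean(0))
e=np.roll(Q,-1,0)-Q;print("ang",np.degrees(np.arctan2(e[:,1],e[:,0])),np.linalg.norm(e,axis=1))
# scoop
c=onz("top",*f((150,165),7,(355,225)),.034); h=onz("top",*f((670,262),7,(355,225)),.032)
hk=onz("top",*f((427,208),7,(355,225)),.042)
print("top cup",c,"end",h,"len",np.linalg.norm(c-h),"ang",np.degrees(np.arctan2(*(c-h)[1::-1])))
c2=onz("side",*f((193,148),6,(270,260)),.034); h2=onz("side",*f((103,522),6,(270,260)),.033)
b=onz("side",*f((150,284),6,(270,260)),.045)
print("side cup",c2,"end",h2,np.linalg.norm(c2-h2),"ang",np.degrees(np.arctan2(*(c2-h2)[1::-1])),"hook bridge",b,"top",hk)
for n,uv in (("round",(301,210)),("flask",(394,176))): print(n,onz("top",*uv,.14 if n=="round" else .1))
E
```

```text
top
 [[0.6041 0.2953 0.14  ]
 [0.6348 0.174  0.14  ]
 [0.5105 0.1433 0.14  ]
 [0.4823 0.2666 0.14  ]]
sides [0.1251 0.1281 0.1265 0.1251] c [0.55793728 0.21979714 0.14      ]
ang [ -75.78614637 -166.10821363  102.87832757   13.28680396]
side
 [[0.6057 0.3059 0.14  ]
 [0.6359 0.178  0.14  ]
 [0.5124 0.1499 0.14  ]
 [0.482  0.267  0.14  ]] [0.55900291 0.22521731 0.14      ]
ang [ -76.71941446 -167.18765825  104.57615826   17.44666352] [0.13144292 0.12659291 0.12101924 0.12966757]
top cup [ 0.45241053 -0.12914423  0.034     ] end [ 0.42228746 -0.27468721  0.032     ] len 0.1486410321128108 ang 78.3065832491463
side cup [ 0.45331397 -0.13134359  0.034     ] end [ 0.42144621 -0.2727971   0.033     ] 0.145002245333776 ang 77.30391896061538 hook bridge [ 0.43758839 -0.20268445  0.045     ] top [ 0.43865788 -0.20516035  0.042     ]
round [0.52007434 0.01350562 0.14      ]
flask [ 0.58383296 -0.159179    0.1       ]
```

```bash
cat >> h.py <<'E'
from scipy.spatial.transform import Rotation as Ro, Slerp
def pose():
    s=r.read_state();return np.array(s["tool_pos"]),Ro.from_euler("xyz",s["tool_rot"],degrees=True)
def toolR(psi,tilt): # vertical tool with x_t heading psi, then turned about tool y by tilt
    return Ro.from_euler("xyz",[180,0,psi],degrees=True)*Ro.from_rotvec([0,tilt,0],degrees=True)
def plan(p1,R1,n=10):
    p,R=pose();dr=(R.inv()*R1).as_rotvec(degrees=True)
    print("dist %.4f turn %.2f rotvec total %s"%(np.linalg.norm(p1-p),np.linalg.norm(dr),dr.round(2)))
    st=Ro.from_rotvec(dr/n,degrees=True);T=[]
    for i in range(n):
        T.append((R.inv().apply((p1-p)/n)).round(4).tolist());R=R*st
    print("T",T);print("rot/row",(dr/n).round(2).tolist())
def show():
    s=r.read_state();print({k:np.round(s[k],4 if k in("tool_pos","grip_width") else 2).tolist() for k in("clock","joints","tool_pos","tool_rot","contact_force","moment","grip_width")})
E
python3 - <<'E'
from h import *
H=np.array([.2105,.9776,0]);R1=toolR(77.85,45);z=R1.apply([0,0,1]);print(z)
g=np.array([.4528,-.1302,.030])-.112*H;tcp=g+.019*z;print("tcp",tcp,"pre",tcp-.1*z)
plan(tcp-.1*z,R1,12)
E
```

```text
[ 0.14882601  0.69126755 -0.70710678]
tcp [ 0.43205169 -0.22655712  0.01656497] pre [ 0.41716909 -0.29568387  0.08727565]
dist 0.3738 turn 71.05 rotvec total [ 22.08  41.15 -53.55]
T [[0.0234, -0.0185, 0.0089], [0.0242, -0.0163, 0.0109], [0.0247, -0.0141, 0.0128], [0.0249, -0.0117, 0.0147], [0.0247, -0.0092, 0.0165], [0.0243, -0.0068, 0.0183], [0.0236, -0.0043, 0.0199], [0.0226, -0.0018, 0.0213], [0.0213, 0.0006, 0.0227], [0.0198, 0.0029, 0.0239], [0.018, 0.0052, 0.0249], [0.016, 0.0073, 0.0257]]
rot/row [1.84, 3.43, -4.46]
```

Emit:
send_rows --translation '[[0.023,-0.018,0.009],[0.024,-0.016,0.011],[0.025,-0.014,0.013],[0.025,-0.012,0.015],[0.025,-0.009,0.016],[0.024,-0.007,0.018],[0.024,-0.004,0.02],[0.023,-0.002,0.021],[0.021,0.001,0.02],[0,0,0]]' --rotation '[[1.8,3.4,-4.5],[1.8,3.4,-4.5],[1.8,3.4,-4.5],[1.8,3.4,-4.5],[1.8,3.4,-4.5],[1.8,3.4,-4.5],[1.8,3.4,-4.5],[1.8,3.4,-4.5],[1.8,3.4,-4.5],[0,0,0]]' --gripper '[0.06,0.06,0.06,0.06,0.06,0.06,0.06,0.06,0.06,0.06]'

```text
clock: 0.93
tool_pos: [0.3724, -0.3614, 0.1126]
tool_rot: [-175.6, -35.4, 63.6]
contact_force: [-0.4, 1.1, -0.1]
grip_width: 0.0601
```

```bash
cat > go.py <<'E'
from h import *
H=np.array([.2105,.9776,0]);R1=toolR(77.85,45);z=R1.apply([0,0,1])
g=np.array([.4528,-.1302,.030])-.112*H;tcp=g+.019*z
E
python3 - <<'E'
from go import *
show();plan(tcp-.07*z,R1,10)
E
```

```text
{'clock': 0.93, 'joints': [-64.51, 10.32, 105.11, 24.0, 91.54, -44.68], 'tool_pos': [0.3724, -0.3614, 0.1126], 'tool_rot': [-175.59, -35.35, 63.57], 'contact_force': [-0.39, 1.14, -0.14], 'moment': [-0.34, 0.07, -0.02], 'grip_width': 0.0601}
dist 0.1098 turn 15.31 rotvec total [  4.83   9.16 -11.27]
T [[0.0054, 0.0013, 0.0095], [0.0052, 0.0015, 0.0095], [0.005, 0.0017, 0.0096], [0.0049, 0.0018, 0.0097], [0.0047, 0.002, 0.0097], [0.0045, 0.0022, 0.0098], [0.0043, 0.0024, 0.0098], [0.0041, 0.0025, 0.0099], [0.0038, 0.0027, 0.0099], [0.0036, 0.0028, 0.01]]
rot/row [0.48, 0.92, -1.13]
```

Emit:
send_rows --translation '[[0.007,0.002,0.0125],[0.007,0.002,0.0125],[0.0065,0.0025,0.0125],[0.006,0.003,0.0125],[0.0055,0.003,0.0125],[0.005,0.0035,0.0125],[0.005,0.003,0.012],[0.004,0.003,0.01],[0,0,0],[0,0,0]]' --rotation '[[0.6,1.2,-1.4],[0.6,1.2,-1.4],[0.6,1.2,-1.4],[0.6,1.1,-1.4],[0.6,1.1,-1.4],[0.6,1.1,-1.4],[0.6,1.1,-1.4],[0.6,1.1,-1.4],[0,0,0],[0,0,0]]' --gripper '[0.06,0.06,0.06,0.06,0.06,0.06,0.06,0.06,0.06,0.06]'

```text
clock: 1.77
tool_pos: [0.4273, -0.2676, 0.0614]
tool_rot: [179.5, -45.7, 79.1]
contact_force: [0.1, -0.1, 0.1]
grip_width: 0.0605
```

```bash
python3 - <<'E'
from go import *
show();plan(tcp,R1,8)
s=r.snapshot("side");t=r.snapshot("top")
crop(s,210,200,150,160,3.6,"pics/s1.png");crop(t,340,190,140,100,5,"pics/t1.png")
E
```

```text
{'clock': 1.77, 'joints': [-56.79, 16.82, 107.0, 30.27, 91.89, -54.63], 'tool_pos': [0.4273, -0.2676, 0.0614], 'tool_rot': [179.53, -45.67, 79.1], 'contact_force': [0.08, -0.05, 0.09], 'moment': [-0.38, -0.02, -0.01], 'grip_width': 0.0605}
dist 0.0610 turn 1.18 rotvec total [-0.42 -0.67  0.87]
T [[-0.0004, -0.0005, 0.0076], [-0.0004, -0.0005, 0.0076], [-0.0004, -0.0005, 0.0076], [-0.0004, -0.0005, 0.0076], [-0.0004, -0.0005, 0.0076], [-0.0004, -0.0005, 0.0076], [-0.0003, -0.0005, 0.0076], [-0.0003, -0.0005, 0.0076]]
rot/row [-0.05, -0.08, 0.11]
```

View pics/s1.png

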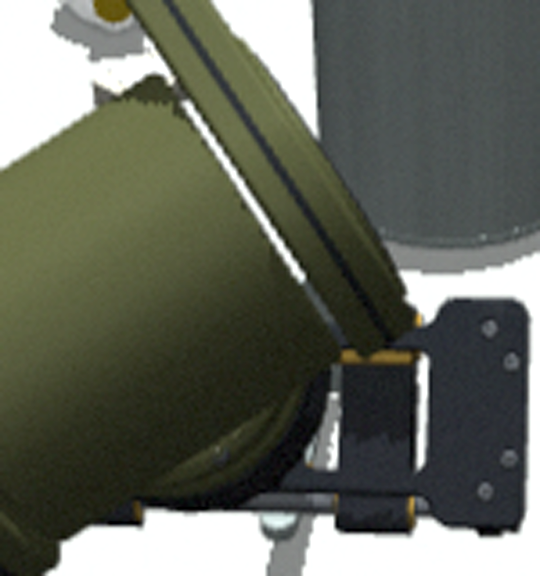

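View pics/t1.png

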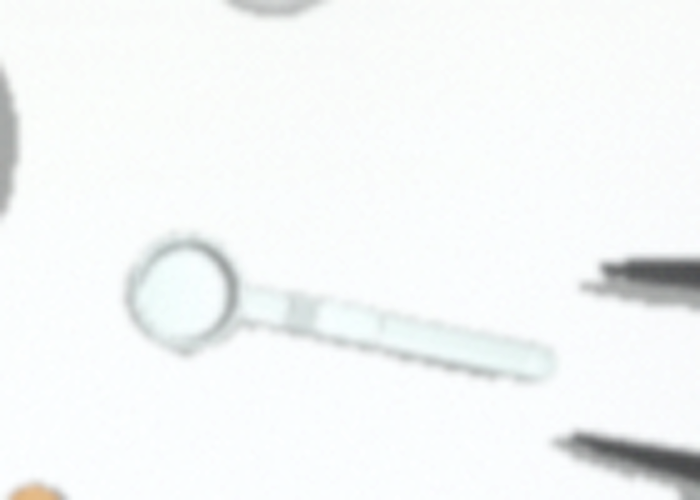

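The fingers straddle the handle line, at about (605,270) and (560,440) in the crop. The remaining sideways offset is about 4 mm, which matches the plan, so I'll advance and close.

Emit:
send_rows --translation '[[-0.0004,-0.0005,0.0076],[-0.0004,-0.0005,0.0076],[-0.0004,-0.0005,0.0076],[-0.0004,-0.0005,0.0076],[-0.0004,-0.0005,0.0076],[-0.0004,-0.0005,0.0076],[-0.0003,-0.0005,0.0076],[-0.0003,-0.0005,0.0076],[0,0,0],[0,0,0]]' --rotation '[[-0.1,-0.1,0.2],[-0.1,-0.1,0.1],[-0.1,-0.1,0.1],[-0.1,-0.1,0.1],[0,-0.1,0.1],[0,-0.1,0.1],[0,-0.1,0.1],[0,0,0.1],[0,0,0],[0,0,0]]' --gripper '[0.06,0.06,0.06,0.06,0.06,0.06,0.06,0.06,0.06,0.06]'

```text
clock: 2.7
tool_pos: [0.4319, -0.2243, 0.013]
tool_rot: [179.9, -44.7, 77.6]
contact_force: [0.4, -0.3, -0.3]
grip_width: 0.0602
```

```bash
python3 - <<'E'
from go import *
show();plan(tcp,R1,2)
t=r.snapshot("top")
crop(t,340,190,140,100,5,"pics/t2.png")
E
```

```text
{'clock': 2.7, 'joints': [-54.07, 17.07, 112.16, 31.89, 84.96, -54.49], 'tool_pos': [0.4319, -0.2243, 0.013], 'tool_rot': [179.94, -44.71, 77.59], 'contact_force': [0.37, -0.34, -0.28], 'moment': [-0.37, 0.01, -0.04], 'grip_width': 0.0602}
dist 0.0042 turn 0.42 rotvec total [ 0.24  0.29 -0.18]
T [[0.0005, 0.0003, -0.002], [0.0005, 0.0003, -0.002]]
rot/row [0.12, 0.14, -0.09]
```

View pics/t2.png

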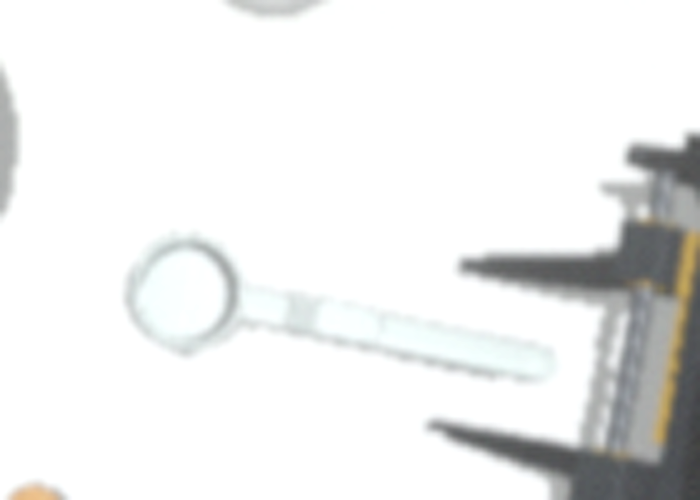

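The tips' midpoint is at about (445,346) and the handle centre there is at about 344, so it's centred. I'll back off 4 mm and close.

Emit:
send_rows --translation '[[0.0005,0.0003,-0.002],[0.0005,0.0003,-0.002],[0,0,0],[0,0,0],[0,0,0],[0,0,0],[0,0,0],[0,0,0],[0,0,0],[0,0,0]]' --rotation '[[0.1,0.1,-0.1],[0.1,0.1,-0.1],[0,0,0],[0,0,0],[0,0,0],[0,0,0],[0,0,0],[0,0,0],[0,0,0],[0,0,0]]' --gripper '[0.06,0.05,0.035,0.02,0.0,0.0,0.0,0.0,0.0,0.0]'

```text
clock: 3.58
tool_pos: [0.4329, -0.2291, 0.0183]
tool_rot: [179.7, -44.8, 78.0]
contact_force: [-0.2, 0.3, 0.2]
grip_width: 0.0133
```

```bash
python3 - <<'E'
from go import *
show();plan(tcp,R1,2)
t=r.snapshot("top")
crop(t,340,190,140,100,5,"pics/t3.png")
E
```

```text
{'clock': 3.58, 'joints': [-54.26, 17.09, 111.5, 31.74, 85.69, -54.57], 'tool_pos': [0.4329, -0.2291, 0.0183], 'tool_rot': [179.72, -44.78, 78.01], 'contact_force': [-0.22, 0.26, 0.15], 'moment': [-0.41, 0.02, 0.02], 'grip_width': 0.0133}
dist 0.0032 turn 0.30 rotvec total [0.17 0.22 0.11]
T [[0.0002, -0.0007, 0.0014], [0.0002, -0.0007, 0.0014]]
rot/row [0.08, 0.11, 0.06]
```

View pics/t3.png

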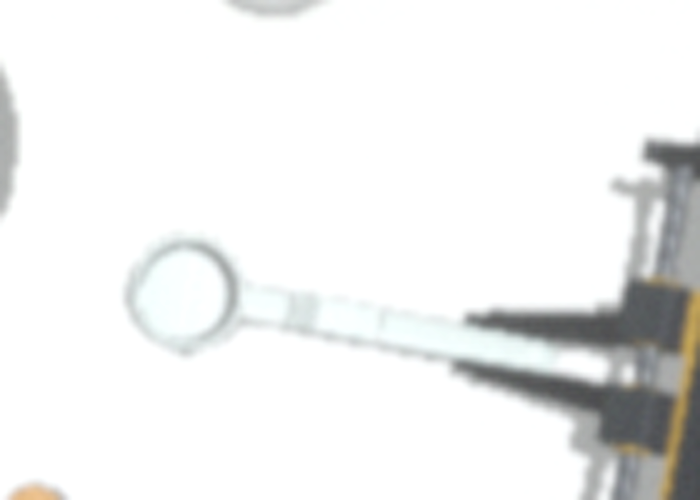

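```bash
cat > rel.py <<'E'
from h import *
# grasp transform from state at grasp
p0=np.array([.4329,-.2291,.0183]);R0=Ro.from_euler("xyz",[179.72,-44.78,78.01],degrees=True)
sc_p=np.array([.4528,-.1302,0]);yt=R0.apply([0,1,0]);yaw=np.degrees(np.arctan2(yt[1],yt[0]))+90
sc_R=Ro.from_euler("z",yaw,degrees=True)
d=R0.inv().apply(sc_p-p0);d0=d[1]
d[1]=0.   # jaws centre the bar
Rrel=R0.inv()*sc_R; prel=d
SEAT=np.array([-.071,0,.0375])
def tool_for(seat,Rs):
    Rt=Rs*Rrel.inv(); ps=seat-Rs.apply(SEAT); return ps-Rt.apply(prel),Rt
def seat_now():
    p,R=pose();Rs=R*Rrel;return p+R.apply(prel)+Rs.apply(SEAT),Rs
def hungR(th): # near wall; canister yaw th deg
    n=-np.array([np.cos(np.radians(th)),np.sin(np.radians(th)),0]);x=np.array([0,0,-1.]);y=np.cross(n,x)
    return Ro.from_matrix(np.c_[x,y,n])
WALL=np.array([.497,.207,.14]);TH=13.7
N=-np.array([np.cos(np.radians(TH)),np.sin(np.radians(TH)),0])
E
python3 - <<'E'
from rel import *
print("yaw",yaw,"lat",d0,"seat",seat_now()[0], "prel",prel,Rrel.as_rotvec(degrees=True))
W=WALL+[-0,0,0]
p,R=tool_for(W+[0,0,.14],hungR(TH));print("final-ish TCP",p,R.as_euler("xyz",degrees=True))
p,R=pose();plan(p+[-.02,0.05,.25],toolR(78,0),10)
E
```

```text
yaw 77.81277099449963 lat -0.0014904326695299504 seat [ 0.43925539 -0.19989801  0.03749447] prel [0.0587135  0.         0.08403936] [-1.66260103e+02 -1.18796696e-01 -6.84941049e+01]
final-ish TCP [0.5156738  0.21148686 0.30987212] [ 180.           45.21965792 -166.10125173]
dist 0.2557 turn 44.79 rotvec total [  0.26 -44.79  -0.1 ]
T [[0.0208, -0.0029, -0.0146], [0.0196, -0.0029, -0.0162], [0.0183, -0.0029, -0.0177], [0.0168, -0.0029, -0.019], [0.0153, -0.0029, -0.0203], [0.0137, -0.003, -0.0214], [0.0119, -0.003, -0.0224], [0.0102, -0.003, -0.0233], [0.0083, -0.003, -0.024], [0.0064, -0.003, -0.0246]]
rot/row [0.03, -4.48, -0.01]
```

Emit:
send_rows --translation '[[0.003,0,-0.003],[0.008,0,-0.008],[0.014,0,-0.014],[0.018,0,-0.018],[0.018,0,-0.018],[0.018,0,-0.018],[0.018,0,-0.018],[0.014,0,-0.014],[0.008,0,-0.008],[0,0,0]]' --rotation '[[0,0,0],[0,0,0],[0,0,0],[0,0,0],[0,0,0],[0,0,0],[0,0,0],[0,0,0],[0,0,0],[0,0,0]]' --gripper '[0,0,0,0,0,0,0,0,0,0]'

```text
clock: 4.47
tool_pos: [0.431, -0.2268, 0.1975]
tool_rot: [180.0, -44.6, 77.9]
contact_force: [-0.2, -0.2, -0.1]
grip_width: 0.0135
```

```bash
python3 - <<'E'
from rel import *
show()
t=r.snapshot("side")
crop(t,200,150,200,160,4,"pics/s4.png")
p,R=pose();plan(p+[-.0,0.05,.12],toolR(78,0),8)
E
```

```text
{'clock': 4.47, 'joints': [-54.17, 3.02, 107.54, 32.1, 100.95, -44.89], 'tool_pos': [0.431, -0.2268, 0.1975], 'tool_rot': [179.98, -44.6, 77.86], 'contact_force': [-0.24, -0.24, -0.06], 'moment': [-0.68, -0.0, 0.0], 'grip_width': 0.0135}
dist 0.1300 turn 44.63 rotvec total [ 2.000e-02 -4.463e+01 -1.700e-01]
T [[0.0149, -0.0013, -0.0064], [0.0142, -0.0013, -0.0078], [0.0134, -0.0013, -0.0091], [0.0124, -0.0013, -0.0104], [0.0113, -0.0013, -0.0116], [0.0102, -0.0013, -0.0126], [0.0089, -0.0013, -0.0135], [0.0075, -0.0013, -0.0143]]
rot/row [0.0, -5.58, -0.02]
```

View pics/s4.png

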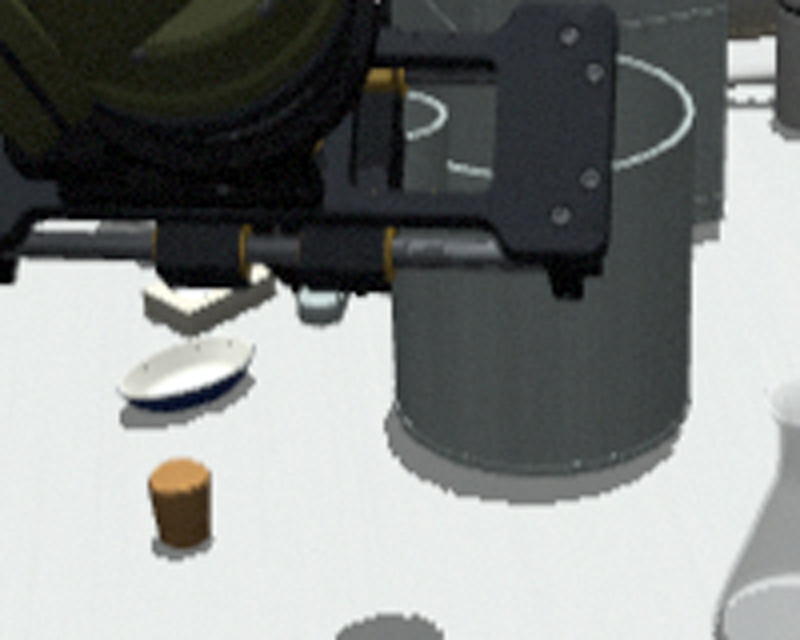

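Emit:
send_rows --translation '[[0.014,0,-0.007],[0.014,0,-0.008],[0.0135,0,-0.009],[0.0125,0,-0.0105],[0.0115,0,-0.0115],[0.01,0,-0.0125],[0.009,0,-0.0135],[0.0075,0,-0.014],[0,0,0],[0,0,0]]' --rotation '[[0,-5.5,0],[0,-5.5,0],[0,-5.5,0],[0,-5.5,0],[0,-5.5,0],[0,-5.5,0],[0,-5.5,0],[0,-5.5,0],[0,0,0],[0,0,0]]' --gripper '[0,0,0,0,0,0,0,0,0,0]'

```text
clock: 5.35
tool_pos: [0.4369, -0.1757, 0.3016]
tool_rot: [-178.4, 0.4, 77.6]
contact_force: [-0.4, -0.6, -0.9]
grip_width: 0.0137
```

```bash
python3 - <<'E'
from rel import *
show()
p,R=tool_for(WALL+[0,0,.14]+0.06*N,hungR(TH));print(p,"seat",seat_now()[0]);print("remaining now")
plan(np.array([.44,0.03,.33]),toolR(78+70,0),10)
E
```

```text
{'clock': 5.35, 'joints': [-27.87, -17.67, 107.48, -0.85, 91.59, -15.47], 'tool_pos': [0.4369, -0.1757, 0.3016], 'tool_rot': [-178.43, 0.45, 77.59], 'contact_force': [-0.37, -0.58, -0.93], 'moment': [-0.12, -0.11, -0.0], 'grip_width': 0.0137}
[0.45738085 0.19727657 0.30987212] seat [ 0.44424931 -0.14177766  0.29392968]
remaining now
dist 0.2076 turn 70.44 rotvec total [ -1.64  -0.58 -70.42]
T [[0.0201, -0.0042, -0.0029], [0.0205, -0.0017, -0.0029], [0.0205, 0.0008, -0.0029], [0.0203, 0.0034, -0.0029], [0.0197, 0.0058, -0.003], [0.0188, 0.0082, -0.003], [0.0177, 0.0105, -0.0029], [0.0163, 0.0126, -0.0029], [0.0146, 0.0145, -0.0029], [0.0127, 0.0162, -0.0029]]
rot/row [-0.16, -0.06, -7.04]
```

Emit:
send_rows --translation '[[0.02,-0.004,-0.003],[0.0205,-0.002,-0.003],[0.0205,0.001,-0.003],[0.02,0.0035,-0.003],[0.0195,0.006,-0.003],[0.019,0.008,-0.003],[0.0175,0.0105,-0.003],[0.016,0.0125,-0.003],[0.0145,0.0145,-0.003],[0,0,0]]' --rotation '[[-0.2,0,-7],[-0.2,0,-7],[-0.2,0,-7],[-0.2,0,-7],[-0.2,0,-7],[-0.2,0,-7],[-0.2,0,-7],[-0.2,0,-7],[0,0,-7],[0,0,0]]' --gripper '[0,0,0,0,0,0,0,0,0,0]'

```text
clock: 6.18
tool_pos: [0.4313, 0.0091, 0.3041]
tool_rot: [-179.8, -3.3, 142.1]
contact_force: [0.1, -0.6, -0.4]
grip_width: 0.0133
```

```bash
python3 - <<'E'
from rel import *
show()
plan(np.array([.41,0.187,.34]),toolR(193.7,0),8)
E
```

```text
{'clock': 6.18, 'joints': [-7.04, -22.26, 110.72, 1.52, 94.43, -59.1], 'tool_pos': [0.4313, 0.0091, 0.3041], 'tool_rot': [-179.83, -3.25, 142.14], 'contact_force': [0.13, -0.59, -0.43], 'moment': [-0.03, -0.22, -0.0], 'grip_width': 0.0133}
dist 0.1827 turn 51.65 rotvec total [  1.3   -3.11 -51.54]
T [[0.016, 0.0159, -0.0036], [0.0141, 0.0176, -0.0038], [0.012, 0.019, -0.0039], [0.0097, 0.0203, -0.0041], [0.0074, 0.0212, -0.0042], [0.0049, 0.0219, -0.0043], [0.0024, 0.0223, -0.0044], [-0.0001, 0.0224, -0.0044]]
rot/row [0.16, -0.39, -6.44]
```

Emit:
send_rows --translation '[[0.016,0.016,-0.006],[0.014,0.0175,-0.006],[0.012,0.019,-0.006],[0.0095,0.02,-0.006],[0.0075,0.021,-0.006],[0.005,0.022,-0.006],[0.0025,0.022,-0.006],[0,0.022,-0.006],[0,0,0],[0,0,0]]' --rotation '[[0.1,-0.4,-6.5],[0.1,-0.4,-6.5],[0.1,-0.4,-6.5],[0.1,-0.4,-6.5],[0.1,-0.4,-6.5],[0.1,-0.4,-6.5],[0.1,-0.4,-6.5],[0.1,-0.4,-6.5],[0,0,0],[0,0,0]]' --gripper '[0,0,0,0,0,0,0,0,0,0]'

```text
clock: 7.02
tool_pos: [0.4079, 0.1797, 0.3329]
tool_rot: [179.0, -2.1, -165.5]
contact_force: [-0.7, -1.6, -1.2]
grip_width: 0.0138
```

```bash
python3 - <<'E'
from rel import *
show()
p,R=tool_for(WALL+[0,0,.15]-0.01*N,hungR(TH));plan(p,R,9)
E
```

```text
{'clock': 7.02, 'joints': [16.12, -20.94, 107.04, 1.07, 95.94, -88.31], 'tool_pos': [0.4079, 0.1797, 0.3329], 'tool_rot': [178.99, -2.07, -165.46], 'contact_force': [-0.71, -1.56, -1.2], 'moment': [0.12, -0.27, 0.0], 'grip_width': 0.0138}
dist 0.1231 turn 47.31 rotvec total [  1.19 -47.29   0.19]
T [[-0.0136, 0.0004, 0.001], [-0.0135, 0.0004, 0.0022], [-0.0132, 0.0004, 0.0034], [-0.0129, 0.0004, 0.0046], [-0.0124, 0.0004, 0.0058], [-0.0118, 0.0004, 0.0069], [-0.0111, 0.0005, 0.0079], [-0.0103, 0.0005, 0.0089], [-0.0095, 0.0005, 0.0098]]
rot/row [0.13, -5.25, 0.02]
```

Emit:
send_rows --translation '[[-0.0136,0.0004,0.001],[-0.0135,0.0004,0.002],[-0.0132,0.0004,0.0034],[-0.013,0.0004,0.0046],[-0.0124,0.0004,0.0058],[-0.0118,0.0004,0.007],[-0.011,0.0005,0.008],[-0.0105,0.0005,0.009],[-0.0095,0.0005,0.01],[0,0,0]]' --rotation '[[0.1,-5.2,0],[0.1,-5.2,0],[0.1,-5.2,0],[0.1,-5.2,0],[0.1,-5.2,0],[0.1,-5.2,0],[0.1,-5.2,0],[0.1,-5.2,0],[0.1,-5.2,0],[0,0,0]]' --gripper '[0,0,0,0,0,0,0,0,0,0]'

```text
clock: 7.85
tool_pos: [0.5334, 0.1928, 0.2966]
tool_rot: [179.6, 44.7, -168.9]
contact_force: [-1.0, -0.5, -4.3]
grip_width: 0.013
```

```bash
python3 - <<'E'
from rel import *
show()
p,R=tool_for(WALL+[0,0,.13]-0.006*N,hungR(TH));plan(p,R,4)
s=r.snapshot("side");t=r.snapshot("top")
cv2.imwrite("pics/s5.png",s[:,:,::-1]);cv2.imwrite("pics/t5.png",t[:,:,::-1])
crop(s,250,40,160,140,5,"pics/s5c.png");crop(t,120,130,150,120,5,"pics/t5c.png")
E
```

```text
{'clock': 7.85, 'joints': [16.18, -35.63, 128.43, -4.63, 42.65, -82.98], 'tool_pos': [0.5334, 0.1928, 0.2966], 'tool_rot': [179.56, 44.73, -168.9], 'contact_force': [-0.96, -0.55, -4.28], 'moment': [-0.13, 0.7, 0.01], 'grip_width': 0.013}
dist 0.0236 turn 2.55 rotvec total [-1.54 -0.49 -1.98]
T [[0.0008, 0.0055, -0.0019], [0.0008, 0.0055, -0.0019], [0.0007, 0.0056, -0.0018], [0.0007, 0.0056, -0.0018]]
rot/row [-0.38, -0.12, -0.5]
```

View pics/s5c.png

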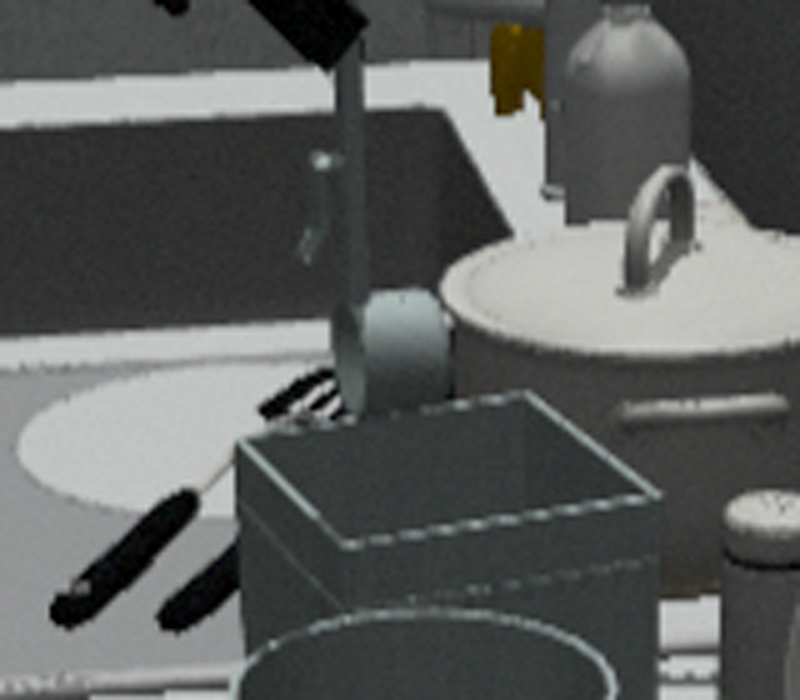

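View pics/t5c.png

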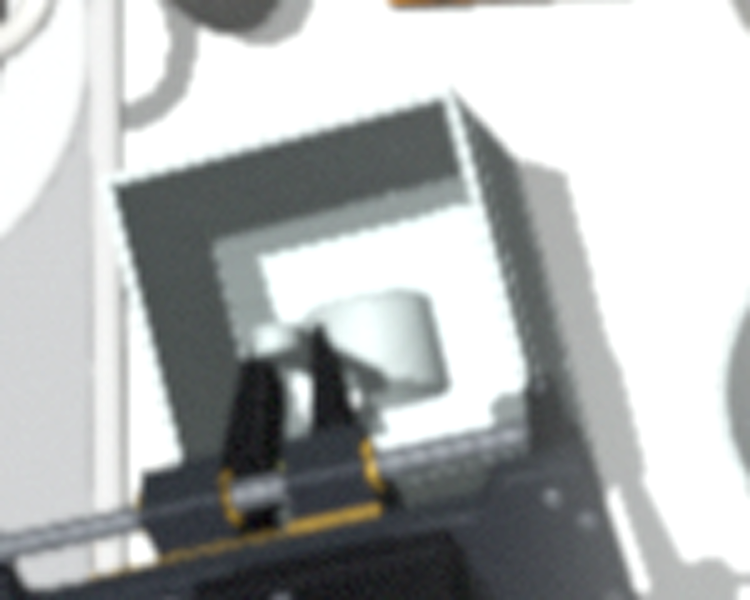

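View pics/s5.png

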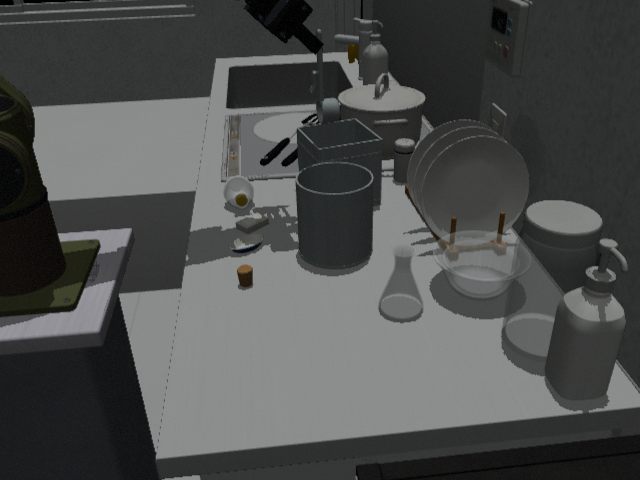

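The side view shows the scoop cup-down and upright. In the crop the handle is at u≈350, the hook at (320,160)–(305,255), and the cup is above the canister at (395,350). The bystanders are where they were. I'll correct the pose and check for slip.

Emit:
send_rows --translation '[[0.0008,0.0055,-0.002],[0.0008,0.0055,-0.002],[0.0007,0.0055,-0.002],[0.0007,0.0055,-0.002],[0,0,0],[0,0,0],[0,0,0],[0,0,0],[0,0,0],[0,0,0]]' --rotation '[[-0.4,-0.1,-0.5],[-0.4,-0.1,-0.5],[-0.4,-0.1,-0.5],[-0.4,-0.1,-0.5],[0,0,0],[0,0,0],[0,0,0],[0,0,0],[0,0,0],[0,0,0]]' --gripper '[0,0,0,0,0,0,0,0,0,0]'

```text
clock: 8.78
tool_pos: [0.5228, 0.2145, 0.3112]
tool_rot: [179.9, 45.3, -166.0]
contact_force: [0.3, 0.4, -1.1]
grip_width: 0.0136
```

```bash
cat > chk.py <<'E'
from rel import *
import sys
show()
S,Rs=seat_now();print("seat rel wall: inward %.4f along %.4f z %.4f"%(-(S-WALL)@N,(S-WALL)@np.array([-N[1],N[0],0]),S[2]-.14))
o=S-Rs.apply(SEAT);W=lambda a:o+Rs.apply(np.array(a)/1000)
print("scoop x axis",Rs.apply([1,0,0]).round(3),"z.N",(Rs.apply([0,0,1])@N).round(4))
p,R=tool_for(WALL+[0,0,S[2]-.14]-float(sys.argv[2])*N,hungR(TH));plan(p,R,4)
k=sys.argv[1]
s=r.snapshot("side");t=r.snapshot("top");np.save(f"pics/s{k}.npy",s);np.save(f"pics/t{k}.npy",t)
ov=s.copy()
pts={"L-90":(-85,0,34),"R-90":(-85,0,26),"L-40":(-40,0,34),"R-40":(-40,0,26),"seat":(-71,0,37.5),"legtip":(-35,0,51),"cupbot":(0,0,0)}
x0,y0,w,h,f=270,70,120,120,5
big=cv2.resize(s[y0:y0+h,x0:x0+w,::-1],None,fx=f,fy=f,interpolation=cv2.INTER_CUBIC);big=np.clip(big*1.5,0,255).astype(np.uint8)
cv2.imwrite(f"pics/sr{k}.png",big)
ring=[(23*np.cos(a),23*np.sin(a),34) for a in np.linspace(0,6.28,24)]
for q in list(pts.values())+ring:
    u=(proj("side",W(q))+.5-[x0,y0])*f;cv2.circle(big,tuple(int(v) for v in u),2,(0,0,255),-1)
cv2.imwrite(f"pics/so{k}.png",big)
E
python3 chk.py 6 0.006
```

```text
{'clock': 8.78, 'joints': [18.61, -36.57, 127.79, -4.57, 43.66, -83.43], 'tool_pos': [0.5228, 0.2145, 0.3112], 'tool_rot': [179.86, 45.29, -166.02], 'contact_force': [0.27, 0.4, -1.09], 'moment': [0.0, 0.42, -0.05], 'grip_width': 0.0136}
seat rel wall: inward 0.0077 along -0.0012 z 0.1413
scoop x axis [ 0.001  0.002 -1.   ] z.N 1.0
dist 0.0020 turn 0.22 rotvec total [0.2  0.07 0.06]
T [[0.0003, -0.0003, -0.0003], [0.0003, -0.0003, -0.0003], [0.0003, -0.0003, -0.0003], [0.0003, -0.0003, -0.0003]]
rot/row [0.05, 0.02, 0.01]
```

View pics/so6.png

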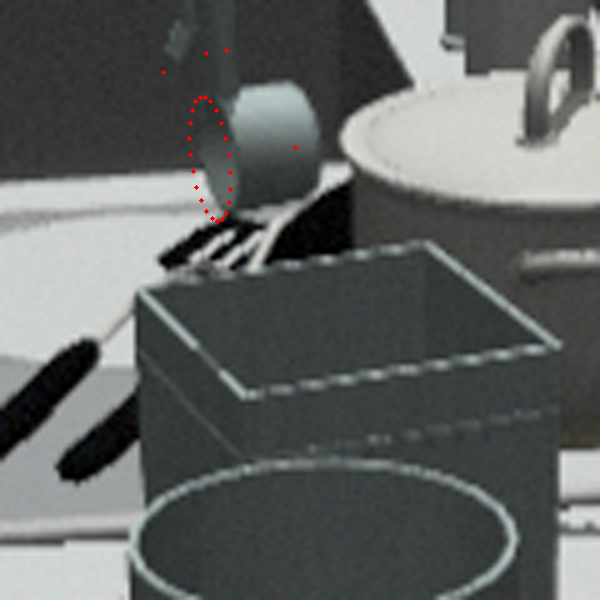

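```bash
cat > chk2.py <<'E'
from rel import *
import sys
k=sys.argv[1];s=np.load(f"pics/s{k}.npy")
x0,y0,w,h=[int(a) for a in sys.argv[2:6]];f=8
S,Rs=seat_now();o=S-Rs.apply(SEAT);W=lambda a:o+Rs.apply(np.array(a)/1000)
big=cv2.resize(s[y0:y0+h,x0:x0+w,::-1],None,fx=f,fy=f,interpolation=cv2.INTER_CUBIC);big=np.clip(big*2.,0,255).astype(np.uint8)
L=[[(x,7,26) for x in(-145,-23)],[(x,-7,34) for x in(-145,-23)],[(x,7,34) for x in(-145,-23)],[(-71,7,41),(-47,7,41),(-35,7,47)],[(-75,7,45),(-47,7,45),(-35,7,51)]]
L+=[[(23*np.cos(a),23*np.sin(a),34) for a in np.linspace(0,6.28,40)],[(23*np.cos(a),23*np.sin(a),0) for a in np.linspace(0,6.28,40)]]
cv2.imwrite(f"pics/r{k}.png",big)
for l in L:
    P=np.array([(proj("side",W(q))+.5-[x0,y0])*f for q in l]).astype(int);cv2.polylines(big,[P],False,(0,0,255),1)
cv2.imwrite(f"pics/o{k}.png",big)
E
python3 chk2.py 6 290 40 60 80
```

```text
(no output)
```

View pics/o6.png

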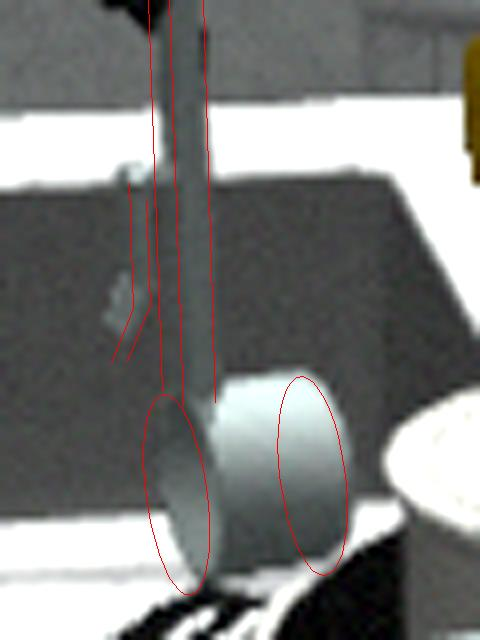

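View pics/r6.png

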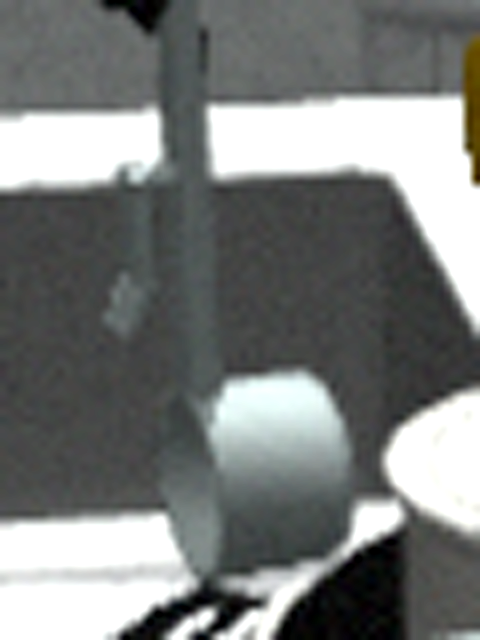

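```bash
sed -e 's/"pics\/s{k}.npy"/"pics\/t{k}.npy"/; s/"side"/"top"/; s/pics\/r{k}/pics\/rt{k}/; s/pics\/o{k}/pics\/ot{k}/; s/\*2\./*1.2/' -e 's/f"pics\/s{k}.npy"/f"pics\/t{k}.npy"/' chk2.py > chk2t.py; python3 chk2t.py 6 150 150 90 75
```

```text
(no output)
```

View pics/ot6.png

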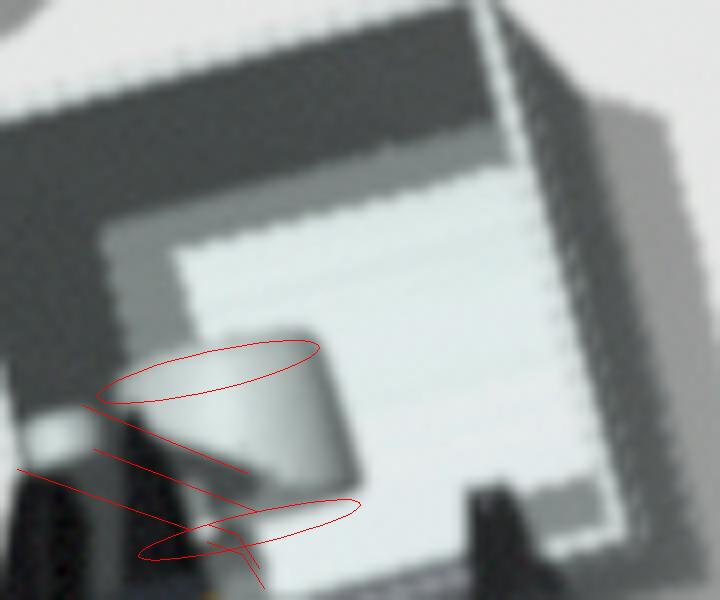

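```bash
cat >> rel.py <<'E'
# correction seen in the two views at clock 8.8: sag in the grip, along-handle offset
PITCH=1.5;SLIDE=-.004
grip_s=np.array([-.115,0,.030])
_g=prel+Rrel.apply(grip_s)
Rrel=Rrel*Ro.from_euler("y",PITCH,degrees=True)
prel=_g-Rrel.apply(grip_s)+Rrel.apply([SLIDE,0,0])
E
python3 chk2.py 6 290 40 60 80;python3 chk2t.py 6 150 150 90 75
python3 -c "
import cv2,numpy as np
a=cv2.imread('pics/o6.png');b=cv2.resize(cv2.imread('pics/ot6.png')[200:],(576,320));a=cv2.resize(a,(450,600))
c=np.zeros((600,800,3),np.uint8);c[:,:450]=a;c[:320,450:]=cv2.imread('pics/ot6.png')[270:590,:350];cv2.imwrite('pics/cmp6.png',c)"
```

```text
(no output)
```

View pics/cmp6.png

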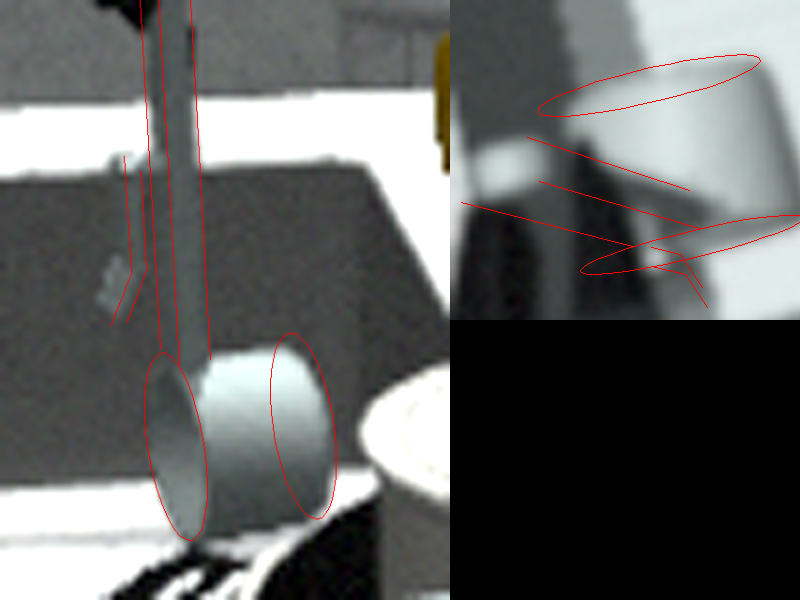

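```bash
python3 - <<'E'
from rel import *
S,Rs=seat_now();print("inward %.4f z %.4f"%(-(S-WALL)@N,S[2]-.14))
p,R=tool_for(WALL+[0,0,.05]-0.0045*N,hungR(TH));plan(p,R,8)
E
```

```text
inward 0.0087 z 0.1451
dist 0.0957 turn 1.58 rotvec total [0.19 1.57 0.06]
T [[0.0088, -0.0002, 0.0081], [0.0088, -0.0002, 0.0081], [0.0087, -0.0002, 0.0082], [0.0087, -0.0002, 0.0082], [0.0087, -0.0002, 0.0082], [0.0087, -0.0002, 0.0082], [0.0086, -0.0001, 0.0083], [0.0086, -0.0001, 0.0083]]
rot/row [0.02, 0.2, 0.01]
```

Emit:
send_rows --translation '[[0.004,0,0.004],[0.0088,0,0.008],[0.0088,0,0.008],[0.0088,0,0.008],[0.0088,0,0.008],[0.0088,0,0.008],[0.0088,0,0.008],[0.007,0,0.0065],[0,0,0],[0,0,0]]' --rotation '[[0,0.4,0],[0,0.3,0],[0,0.2,0],[0,0.2,0],[0,0.2,0],[0,0.1,0],[0,0.1,0],[0,0,0],[0,0,0],[0,0,0]]' --gripper '[0,0,0,0,0,0,0,0,0,0]'

```text
clock: 9.72
tool_pos: [0.5153, 0.2121, 0.2097]
tool_rot: [179.9, 43.2, -166.0]
contact_force: [-0.1, -0.2, -1.5]
grip_width: 0.0132
```

```bash
python3 chk.py 7 0.003; python3 chk2.py 7 275 80 80 75;python3 chk2t.py 7 140 140 95 75
```

```text
{'clock': 9.72, 'joints': [18.58, -33.5, 134.91, -5.26, 35.62, -82.36], 'tool_pos': [0.5153, 0.2121, 0.2097], 'tool_rot': [179.91, 43.17, -166.03], 'contact_force': [-0.1, -0.24, -1.51], 'moment': [-0.02, 0.4, -0.03], 'grip_width': 0.0132}
seat rel wall: inward -0.0001 along -0.0007 z 0.0443
scoop x axis [-0.01  -0.001 -1.   ] z.N 1.0
dist 0.0029 turn 0.57 rotvec total [ 0.13 -0.55  0.06]
T [[-0.0005, -0.0002, 0.0004], [-0.0005, -0.0002, 0.0005], [-0.0005, -0.0002, 0.0005], [-0.0005, -0.0002, 0.0005]]
rot/row [0.03, -0.14, 0.01]
```

View pics/r7.png

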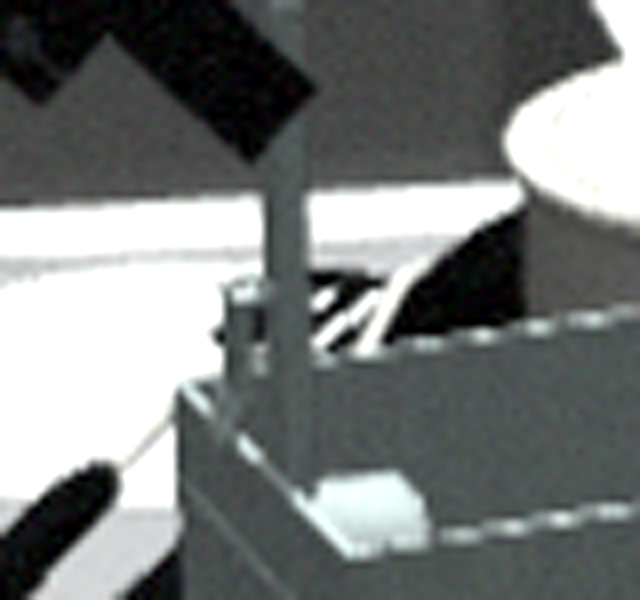

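View pics/o7.png

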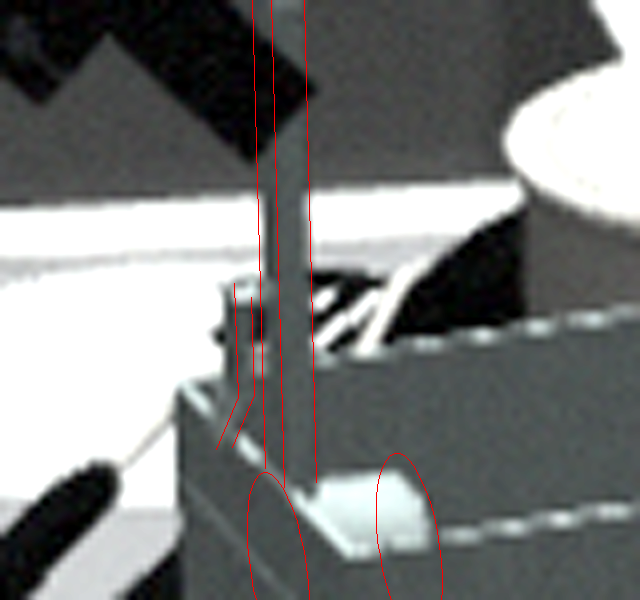

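View pics/ot7.png

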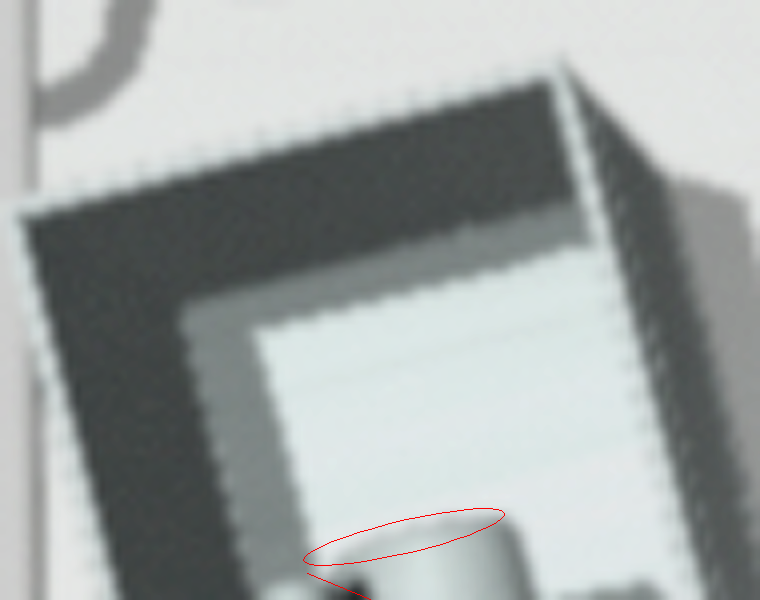

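```bash
python3 - <<'E'
from rel import *
# inner & outer edges of near rim on unobstructed first images: profile across rim line at several along-wall positions
M=np.array([-N[1],N[0],0]) # along wall
for cam_,a in (("side",np.load("pics/side0.npy")),("top",np.load("pics/top0.npy"))):
    g=a.astype(float).sum(2)/3; out=[]
    for al in np.arange(-.055,.0551,.005):
        ds=np.arange(-.012,.0121,.0005)
        uv=np.array([proj(cam_,WALL+M*al-N*d) for d in ds]).astype(np.float32)
        v=cv2.remap(g.astype(np.float32),uv[:,:1],uv[:,1:],cv2.INTER_LINEAR).ravel()
        i=np.argmax(v);w=np.clip(v-np.median(v)-0.4*(v.max()-np.median(v)),0,None)
        if cam_=="side": out.append((al,(w*ds).sum()/w.sum()*1000))
        else:
            out.append((al,*(1000*ds[[np.argmin(np.diff(v))]])))
        if abs(al)<.003 or abs(al-.04)<.003: print(cam_,al,v.round(0).astype(int).tolist())
    print(cam_,np.round(out,3).tolist())
E
```

```text
side -2.7755575615628914e-17 [38, 38, 37, 37, 38, 38, 38, 38, 38, 38, 38, 38, 38, 38, 39, 39, 40, 42, 43, 50, 60, 71, 80, 90, 98, 105, 113, 111, 103, 94, 85, 73, 63, 53, 44, 40, 40, 40, 40, 41, 41, 42, 43, 44, 44, 43, 43, 42, 42]
side 0.039999999999999945 [38, 38, 38, 39, 38, 38, 38, 38, 38, 38, 38, 39, 38, 38, 38, 38, 39, 40, 42, 47, 56, 66, 76, 86, 94, 104, 111, 112, 104, 95, 84, 74, 63, 52, 44, 41, 42, 43, 43, 43, 42, 42, 41, 41, 41, 40, 40, 40, 41]
side [[-0.055, -8.761], [-0.05, -8.417], [-0.045, -6.89], [-0.04, -2.992], [-0.035, -2.437], [-0.03, 0.79], [-0.025, 0.934], [-0.02, 1.02], [-0.015, 1.076], [-0.01, 1.083], [-0.005, 1.057], [-0.0, 1.115], [0.005, 1.022], [0.01, 1.108], [0.015, 1.161], [0.02, 1.159], [0.025, 1.113], [0.03, 1.15], [0.035, 1.175], [0.04, 1.217], [0.045, 1.199], [0.05, 1.23], [0.055, 1.256]]
top -2.7755575615628914e-17 [52, 50, 48, 49, 50, 50, 51, 52, 52, 52, 53, 55, 57, 59, 63, 68, 74, 79, 92, 105, 117, 129, 138, 145, 154, 158, 160, 162, 164, 165, 166, 168, 169, 169, 170, 171, 171, 171, 171, 171, 171, 171, 171, 171, 171, 171, 171, 171, 171]
top 0.039999999999999945 [59, 58, 57, 57, 57, 57, 57, 57, 58, 59, 60, 61, 62, 64, 65, 70, 75, 80, 86, 99, 110, 122, 133, 140, 147, 155, 158, 159, 161, 162, 164, 166, 168, 169, 170, 171, 171, 171, 171, 170, 170, 170, 171, 171, 171, 171, 171, 171, 171]
top [[-0.055, 2.5], [-0.05, -8.5], [-0.045, 2.5], [-0.04, 2.5], [-0.035, 2.5], [-0.03, 1.5], [-0.025, 2.5], [-0.02, 2.5], [-0.015, 1.5], [-0.01, -12.0], [-0.005, -12.0], [-0.0, -11.5], [0.005, 7.5], [0.01, -12.0], [0.015, -12.0], [0.02, -9.5], [0.025, -12.0], [0.03, -10.5], [0.035, -10.5], [0.04, -11.0], [0.045, -12.0], [0.05, -12.0], [0.055, -12.0]]
```

```bash
cat > to.py <<'E'
from rel import *
import sys
show();S,Rs=seat_now();print("inward %.4f along %.4f z %.4f xax %s"%(-(S-WALL)@N,(S-WALL)@np.array([-N[1],N[0],0]),S[2]-.14,Rs.apply([1,0,0]).round(4)))
p,R=tool_for(WALL+[0,0,float(sys.argv[2])]-float(sys.argv[1])*N,hungR(TH));plan(p,R,int(sys.argv[3]))
E
python3 to.py .002 .038 5
```

```text
{'clock': 9.82, 'joints': [18.58, -33.52, 134.86, -5.26, 35.66, -82.36], 'tool_pos': [0.5155, 0.2122, 0.2105], 'tool_rot': [179.91, 43.21, -166.03], 'contact_force': [0.46, 0.03, -1.36], 'moment': [-0.01, 0.41, 0.05], 'grip_width': 0.0135}
inward 0.0001 along -0.0007 z 0.0451 xax [-0.0089 -0.0011 -1.    ]
dist 0.0072 turn 0.53 rotvec total [ 0.14 -0.51  0.05]
T [[0.0007, -0.0001, 0.0012], [0.0007, -0.0001, 0.0012], [0.0007, -0.0001, 0.0012], [0.0007, -0.0001, 0.0012], [0.0007, -0.0001, 0.0012]]
rot/row [0.03, -0.1, 0.01]
```

Emit:
send_rows --translation '[[0.0007,-0.0001,0.0012],[0.0007,-0.0001,0.0012],[0.0007,-0.0001,0.0012],[0.0007,-0.0001,0.0012],[0.0007,-0.0001,0.0012],[0,0,0],[0,0,0],[0,0,0],[0,0,0],[0,0,0]]' --rotation '[[0,-0.1,0],[0,-0.1,0],[0,-0.1,0],[0,-0.1,0],[0,-0.1,0],[0,0,0],[0,0,0],[0,0,0],[0,0,0],[0,0,0]]' --gripper '[0,0,0,0,0,0,0,0,0,0]'

```text
clock: 10.65
tool_pos: [0.5195, 0.2129, 0.2088]
tool_rot: [179.9, 44.2, -166.1]
contact_force: [0.9, -0.7, -0.9]
grip_width: 0.0135
```

```bash
python3 chk.py 8 0.0015; python3 chk2.py 8 285 90 60 70
```

```text
{'clock': 10.65, 'joints': [18.49, -33.24, 135.24, -5.43, 33.97, -82.22], 'tool_pos': [0.5195, 0.2129, 0.2088], 'tool_rot': [179.86, 44.23, -166.06], 'contact_force': [0.91, -0.73, -0.87], 'moment': [0.01, 0.45, -0.06], 'grip_width': 0.0135}
seat rel wall: inward 0.0047 along -0.0004 z 0.0430
scoop x axis [ 0.008  0.004 -1.   ] z.N 1.0
dist 0.0030 turn 0.54 rotvec total [0.17 0.51 0.03]
T [[0.0006, -0.0001, -0.0005], [0.0006, -0.0001, -0.0005], [0.0006, -0.0001, -0.0005], [0.0006, -0.0001, -0.0005]]
rot/row [0.04, 0.13, 0.01]
```

View pics/r8.png

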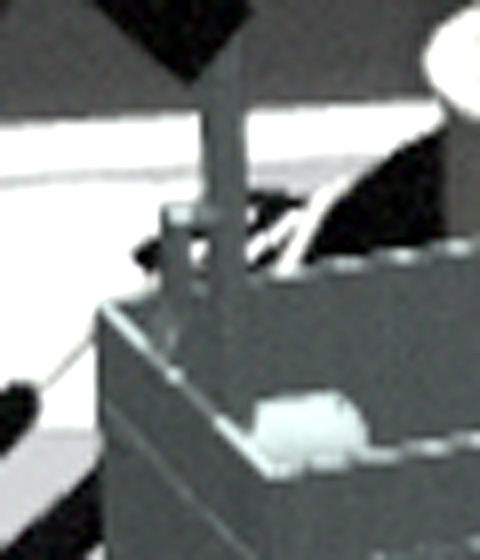

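View pics/o8.png

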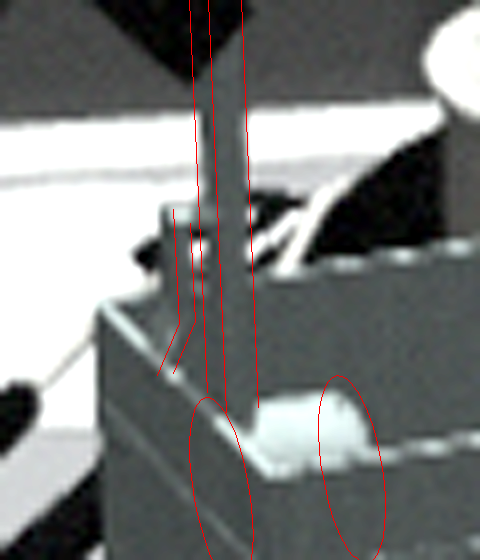

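Readings look noisy at about 0.5 mm. I'll average several while the arm holds.

```bash
cat >> h.py <<'E'
_avg=None
def avg(n=8):
    global _avg
    P=[];V=[]
    for i in range(n):
        s=r.read_state();P.append(s["tool_pos"]);V.append(Ro.from_euler("xyz",s["tool_rot"],degrees=True));r.snapshot("top")
    P=np.array(P);R=Ro.concatenate(V);m=R.mean()
    print("std pos mm",(P.std(0)*1000).round(2),"rot deg",np.degrees((m.inv()*R).magnitude()).round(2))
    _avg=(P.mean(0),m)
def pose():
    if _avg is not None: return _avg
    s=r.read_state();return np.array(s["tool_pos"]),Ro.from_euler("xyz",s["tool_rot"],degrees=True)
E
sed -i 's/^show()/avg();show()/' to.py; python3 to.py .0015 .038 4
```

```text
std pos mm [0.02 0.01 0.04] rot deg [0.01 0.   0.   0.   0.   0.   0.01 0.01]
{'clock': 11.15, 'joints': [18.49, -33.24, 135.24, -5.44, 33.97, -82.22], 'tool_pos': [0.5195, 0.2128, 0.2087], 'tool_rot': [179.86, 44.23, -166.06], 'contact_force': [-0.93, 0.53, -0.78], 'moment': [-0.06, 0.5, 0.07], 'grip_width': 0.0133}
inward 0.0047 along -0.0004 z 0.0430 xax [ 0.0082  0.0038 -1.    ]
dist 0.0060 turn 0.54 rotvec total [0.16 0.51 0.03]
T [[0.0014, -0.0001, 0.0004], [0.0014, -0.0001, 0.0004], [0.0014, -0.0001, 0.0004], [0.0014, -0.0001, 0.0004]]
rot/row [0.04, 0.13, 0.01]
```

Emit:
send_rows --translation '[[0.0014,-0.0001,0.0004],[0.0014,-0.0001,0.0004],[0.0014,-0.0001,0.0004],[0.0014,-0.0001,0.0004],[0,0,0],[0,0,0],[0,0,0],[0,0,0],[0,0,0],[0,0,0]]' --rotation '[[0,0.15,0],[0,0.1,0],[0,0.1,0],[0,0.1,0],[0,0,0],[0,0,0],[0,0,0],[0,0,0],[0,0,0],[0,0,0]]' --gripper '[0,0,0,0,0,0,0,0,0,0]'

```text
clock: 11.98
tool_pos: [0.5164, 0.2116, 0.203]
tool_rot: [179.9, 43.7, -166.1]
contact_force: [0.1, 1.3, -0.7]
grip_width: 0.0132
```

```bash
python3 to.py .0015 .034 4
```

```text
std pos mm [0.01 0.02 0.03] rot deg [0. 0. 0. 0. 0. 0. 0. 0.]
{'clock': 12.38, 'joints': [18.43, -33.29, 135.65, -5.29, 34.13, -82.36], 'tool_pos': [0.5164, 0.2116, 0.2028], 'tool_rot': [179.86, 43.71, -166.06], 'contact_force': [0.1, 0.32, -2.05], 'moment': [0.01, 0.39, 0.03], 'grip_width': 0.0131}
inward 0.0011 along 0.0001 z 0.0373 xax [-5.0e-04  1.5e-03 -1.0e+00]
dist 0.0034 turn 0.17 rotvec total [ 0.16 -0.01  0.04]
T [[0.0005, 0.0, 0.0007], [0.0005, 0.0, 0.0007], [0.0005, 0.0, 0.0007], [0.0005, 0.0, 0.0007]]
rot/row [0.04, -0.0, 0.01]
```

```bash
python3 chk.py 9 0.0015 >/dev/null; python3 chk2.py 9 290 95 50 65; python3 -c "
import cv2,numpy as np
c=np.hstack([cv2.imread('pics/r9.png'),cv2.imread('pics/o9.png')]);cv2.imwrite('pics/c9.png',c)"
```

```text
(no output)
```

View pics/c9.png

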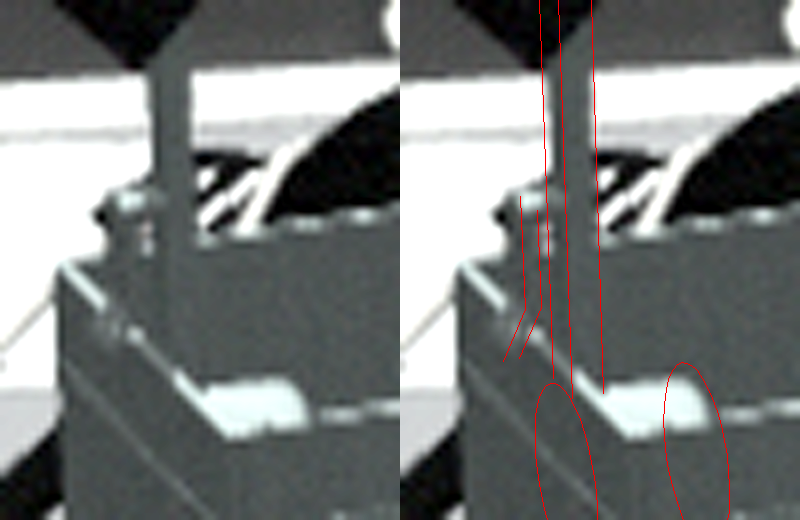

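The flare tip is at about (115,325) in the crop and lies over the outside of the rim line. The handle goes behind the rim at about (170,370). So the leg is outside and the handle inside, and I'll keep descending.

```bash
python3 to.py .001 .024 6
```

```text
std pos mm [0.01 0.01 0.02] rot deg [0. 0. 0. 0. 0. 0. 0. 0.]
{'clock': 12.88, 'joints': [18.44, -33.3, 135.65, -5.29, 34.13, -82.36], 'tool_pos': [0.5164, 0.2116, 0.2029], 'tool_rot': [179.86, 43.71, -166.06], 'contact_force': [1.08, 0.25, -1.55], 'moment': [-0.02, 0.43, -0.03], 'grip_width': 0.0131}
inward 0.0011 along 0.0001 z 0.0373 xax [-6.0e-04  1.6e-03 -1.0e+00]
dist 0.0133 turn 0.17 rotvec total [ 0.16 -0.01  0.03]
T [[0.0015, 0.0, 0.0016], [0.0015, 0.0, 0.0016], [0.0015, 0.0, 0.0016], [0.0015, 0.0, 0.0016], [0.0015, 0.0, 0.0016], [0.0015, 0.0, 0.0016]]
rot/row [0.03, -0.0, 0.01]
```

Emit:
send_rows --translation '[[0.0015,0,0.0016],[0.0015,0,0.0016],[0.0015,0,0.0016],[0.0015,0,0.0016],[0.0015,0,0.0016],[0.001,0,0.001],[0,0,0],[0,0,0],[0,0,0],[0,0,0]]' --rotation '[[0,0,0],[0,0,0],[0,0,0],[0,0,0],[0,0,0],[0,0,0],[0,0,0],[0,0,0],[0,0,0],[0,0,0]]' --gripper '[0,0,0,0,0,0,0,0,0,0]'

```text
clock: 13.72
tool_pos: [0.5162, 0.2115, 0.1883]
tool_rot: [179.9, 43.6, -166.1]
contact_force: [-0.1, -0.1, -0.8]
grip_width: 0.013
```

```bash
python3 to.py .001 .010 6;python3 chk.py 10 0.0015 >/dev/null; python3 chk2.py 10 290 95 50 65; python3 -c "
import cv2,numpy as np
c=np.hstack([cv2.imread('pics/r10.png'),cv2.imread('pics/o10.png')]);cv2.imwrite('pics/c10.png',c)"
```

```text
std pos mm [0.01 0.01 0.03] rot deg [0. 0. 0. 0. 0. 0. 0. 0.]
{'clock': 14.12, 'joints': [18.44, -32.46, 136.56, -5.54, 32.46, -82.07], 'tool_pos': [0.5161, 0.2115, 0.1883], 'tool_rot': [179.87, 43.64, -166.06], 'contact_force': [0.29, 0.09, -0.81], 'moment': [-0.05, 0.41, 0.01], 'grip_width': 0.0132}
inward 0.0008 along 0.0001 z 0.0228 xax [-0.0017  0.0012 -1.    ]
dist 0.0128 turn 0.18 rotvec total [ 0.16 -0.08  0.04]
T [[0.0015, 0.0, 0.0016], [0.0015, 0.0, 0.0016], [0.0015, 0.0, 0.0016], [0.0015, 0.0, 0.0016], [0.0015, 0.0, 0.0016], [0.0015, 0.0, 0.0016]]
rot/row [0.03, -0.01, 0.01]
```

View pics/c10.png

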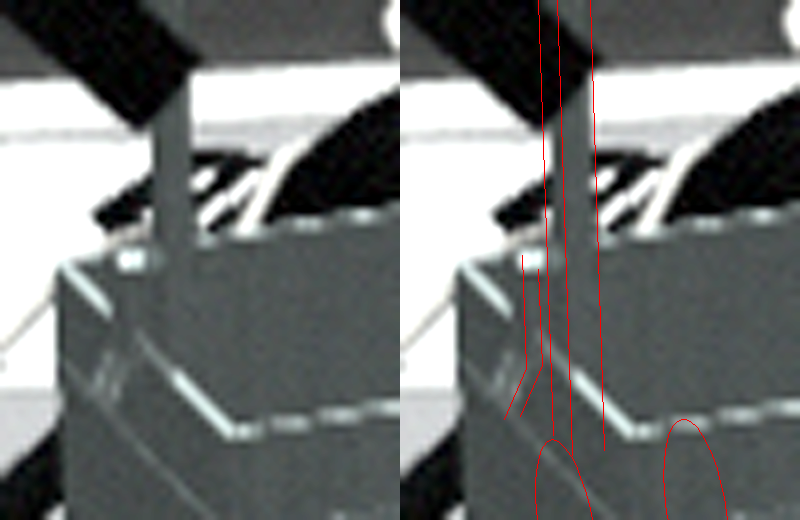

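The flare is at (105,380), outside the wall. The bridge is at (130,260), about 20 mm above the rim, and there's no contact force. Continuing down.

Emit:
send_rows --translation '[[0.0017,0,0.0018],[0.0017,0,0.0018],[0.0017,0,0.0018],[0.0017,0,0.0018],[0.0017,0,0.0018],[0.0017,0,0.0018],[0.001,0,0.001],[0,0,0],[0,0,0],[0,0,0]]' --rotation '[[0,0,0],[0,0,0],[0,0,0],[0,0,0],[0,0,0],[0,0,0],[0,0,0],[0,0,0],[0,0,0],[0,0,0]]' --gripper '[0,0,0,0,0,0,0,0,0,0]'

```text
clock: 15.05
tool_pos: [0.516, 0.2115, 0.1696]
tool_rot: [179.9, 43.6, -166.0]
contact_force: [0.2, 0.3, -0.9]
grip_width: 0.0135
```

```bash
python3 to.py .001 .000 6;python3 chk.py 11 0.0015 >/dev/null; python3 chk2.py 11 290 95 50 65; python3 -c "
import cv2,numpy as np
c=np.hstack([cv2.imread('pics/r11.png'),cv2.imread('pics/o11.png')]);cv2.imwrite('pics/c11.png',c)"
```

```text
std pos mm [0.02 0.02 0.03] rot deg [0. 0. 0. 0. 0. 0. 0. 0.]
{'clock': 15.45, 'joints': [18.44, -31.22, 137.67, -5.92, 30.18, -81.63], 'tool_pos': [0.5159, 0.2115, 0.1695], 'tool_rot': [179.88, 43.59, -166.04], 'contact_force': [-0.13, -0.13, -1.08], 'moment': [-0.02, 0.47, 0.01], 'grip_width': 0.0131}
inward 0.0006 along 0.0001 z 0.0040 xax [-2.5e-03  9.0e-04 -1.0e+00]
dist 0.0040 turn 0.20 rotvec total [ 0.16 -0.13  0.04]
T [[0.0004, 0.0, 0.0005], [0.0004, 0.0, 0.0005], [0.0004, 0.0, 0.0005], [0.0004, 0.0, 0.0005], [0.0004, 0.0, 0.0005], [0.0004, 0.0, 0.0005]]
rot/row [0.03, -0.02, 0.01]
```

View pics/c11.png

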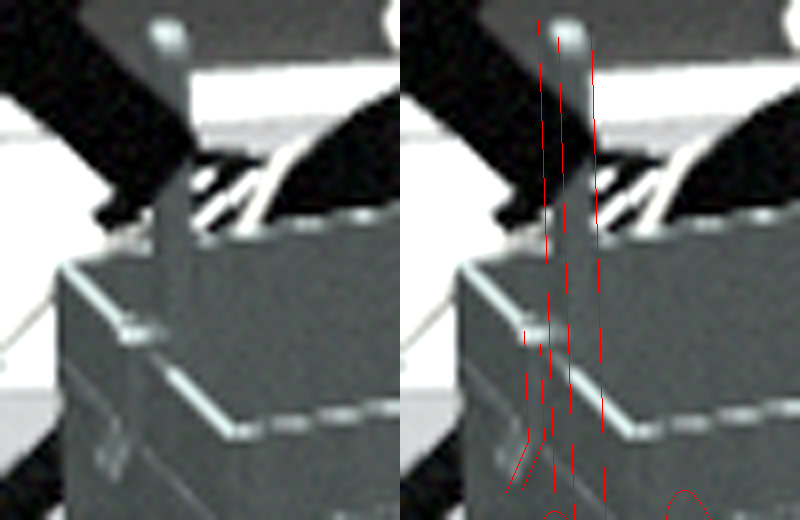

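The bridge is at (135,333), almost on the rim, and there's still no force. I'll take small steps until it touches.

Emit:
send_rows --translation '[[0.0005,0,0.0005],[0.0005,0,0.0005],[0.0005,0,0.0005],[0.0005,0,0.0005],[0.0003,0,0.0003],[0,0,0],[0,0,0],[0,0,0],[0,0,0],[0,0,0]]' --rotation '[[0,0,0],[0,0,0],[0,0,0],[0,0,0],[0,0,0],[0,0,0],[0,0,0],[0,0,0],[0,0,0],[0,0,0]]' --gripper '[0,0,0,0,0,0,0,0,0,0]'

```text
clock: 16.38
tool_pos: [0.5175, 0.212, 0.1694]
tool_rot: [179.9, 43.9, -166.0]
contact_force: [-0.9, -0.6, 1.0]
grip_width: 0.0137
```

```bash
python3 to.py .001 -.002 6
```

```text
std pos mm [0.01 0.01 0.02] rot deg [0. 0. 0. 0. 0. 0. 0. 0.]
{'clock': 16.78, 'joints': [18.44, -31.06, 137.71, -6.02, 29.63, -81.53], 'tool_pos': [0.5175, 0.212, 0.1694], 'tool_rot': [179.86, 43.93, -166.04], 'contact_force': [-0.6, -0.48, 0.89], 'moment': [-0.07, 0.33, -0.03], 'grip_width': 0.0136}
inward 0.0024 along -0.0001 z 0.0038 xax [ 0.0032  0.0026 -1.    ]
dist 0.0060 turn 0.28 rotvec total [0.18 0.21 0.04]
T [[0.0008, -0.0, 0.0005], [0.0008, -0.0, 0.0005], [0.0008, -0.0, 0.0005], [0.0008, -0.0, 0.0005], [0.0008, -0.0, 0.0006], [0.0008, -0.0, 0.0006]]
rot/row [0.03, 0.04, 0.01]
```

Emit:
send_rows --translation '[[0.0006,0,0.0001],[0.0006,0,0.0001],[0.0006,0,0.0001],[0.0006,0,0.0001],[0,0,0],[0,0,0],[0,0,0],[0,0,0],[0,0,0],[0,0,0]]' --rotation '[[0,0.1,0],[0,0.1,0],[0,0,0],[0,0,0],[0,0,0],[0,0,0],[0,0,0],[0,0,0],[0,0,0],[0,0,0]]' --gripper '[0,0,0,0,0,0,0,0,0,0]'

```text
clock: 17.62
tool_pos: [0.5172, 0.2119, 0.1694]
tool_rot: [179.9, 44.0, -166.0]
contact_force: [0.0, -0.1, 1.4]
grip_width: 0.0132
```

```bash
python3 to.py .001 -.002 6;python3 chk.py 12 0.0015 >/dev/null; python3 chk2.py 12 290 95 50 65; python3 -c "
import cv2,numpy as np
c=np.hstack([cv2.imread('pics/r12.png'),cv2.imread('pics/r11.png')]);cv2.imwrite('pics/c12.png',c)"
```

```text
std pos mm [0.01 0.02 0.02] rot deg [0. 0. 0. 0. 0. 0. 0. 0.]
{'clock': 18.02, 'joints': [18.44, -31.13, 137.76, -6.01, 29.63, -81.54], 'tool_pos': [0.5172, 0.2119, 0.1694], 'tool_rot': [179.85, 43.96, -166.04], 'contact_force': [-0.05, -0.45, 1.55], 'moment': [0.0, 0.18, -0.01], 'grip_width': 0.0134}
inward 0.0021 along -0.0001 z 0.0038 xax [ 0.0036  0.0027 -1.    ]
dist 0.0059 turn 0.31 rotvec total [0.18 0.24 0.05]
T [[0.0008, -0.0, 0.0006], [0.0008, -0.0, 0.0006], [0.0008, -0.0, 0.0006], [0.0008, -0.0, 0.0006], [0.0008, -0.0, 0.0006], [0.0008, -0.0, 0.0006]]
rot/row [0.03, 0.04, 0.01]
```

View pics/c12.png

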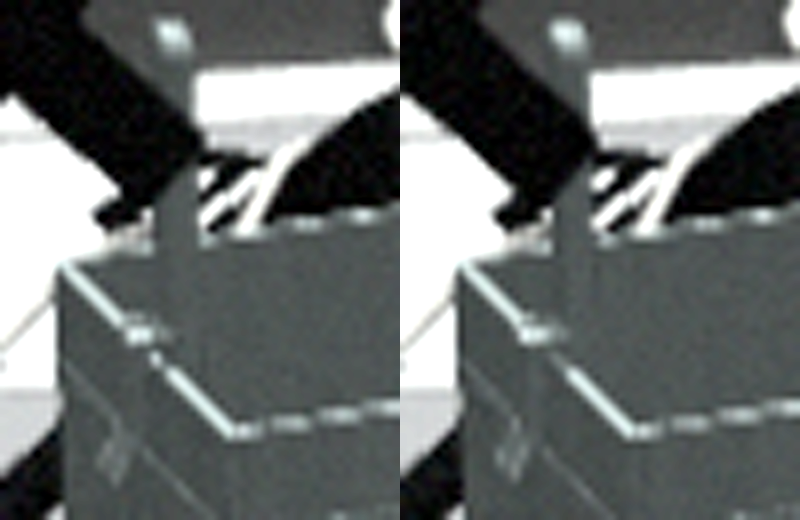

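The bridge sits on the rim at (138,330). The wrist now feels an upward load of about 2.5 N more than before, and pushing down gives no further travel, so it is seated. Letting go.

Emit:
send_rows --translation '[[0,0,0],[0,0,0],[0,0,0],[0,0,0],[0,0,0],[0,0,0],[0,0,0],[0,0,0],[0,0,0],[0,0,0]]' --rotation '[[0,0,0],[0,0,0],[0,0,0],[0,0,0],[0,0,0],[0,0,0],[0,0,0],[0,0,0],[0,0,0],[0,0,0]]' --gripper '[0.016,0.018,0.022,0.028,0.034,0.04,0.045,0.045,0.045,0.045]'

```text
clock: 18.95
tool_pos: [0.5157, 0.2116, 0.1665]
tool_rot: [179.8, 43.7, -166.1]
contact_force: [0.6, -0.4, 0.6]
grip_width: 0.0446
```

```bash
python3 to.py .001 -.002 6;python3 chk.py 13 0.0015 >/dev/null; python3 chk2.py 13 290 95 50 65; python3 chk2t.py 13 140 140 95 75; python3 -c "
import cv2,numpy as np
c=np.hstack([cv2.imread('pics/r13.png'),cv2.imread('pics/r12.png')]);cv2.imwrite('pics/c13.png',c)"
```

```text
std pos mm [0.01 0.01 0.02] rot deg [0.01 0.   0.   0.   0.   0.   0.   0.  ]
{'clock': 19.35, 'joints': [18.46, -31.08, 137.91, -5.98, 29.71, -81.54], 'tool_pos': [0.5157, 0.2116, 0.1666], 'tool_rot': [179.85, 43.67, -166.05], 'contact_force': [0.48, -0.19, -0.43], 'moment': [0.03, 0.21, -0.03], 'grip_width': 0.0448}
inward 0.0004 along -0.0001 z 0.0010 xax [-0.0012  0.0015 -1.    ]
dist 0.0030 turn 0.19 rotvec total [ 0.18 -0.05  0.04]
T [[0.0003, -0.0, 0.0004], [0.0003, -0.0, 0.0004], [0.0003, -0.0, 0.0004], [0.0003, -0.0, 0.0004], [0.0003, -0.0, 0.0004], [0.0003, -0.0, 0.0004]]
rot/row [0.03, -0.01, 0.01]
```

View pics/c13.png

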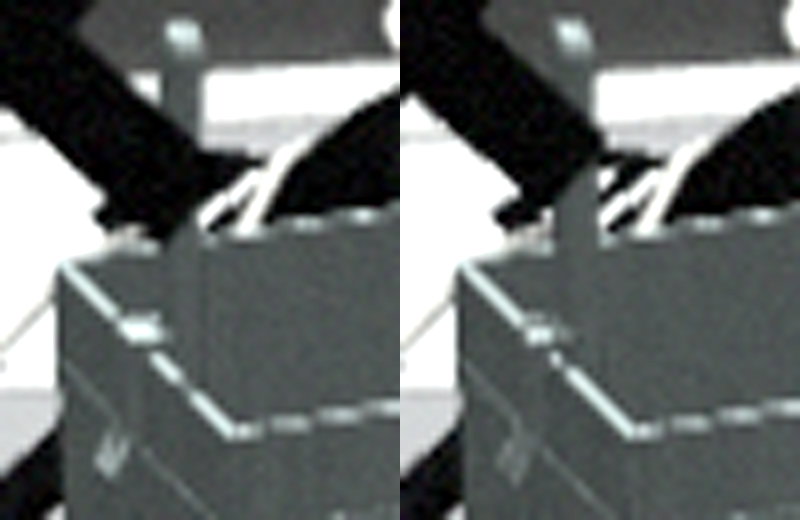

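Released. The scoop hangs with its bridge at (140,330) and the flare outside at (112,452), at the same height as before. Retreating along the tool axis.

Emit:
send_rows --translation '[[0,0,-0.005],[0,0,-0.01],[0,0,-0.012],[0,0,-0.015],[0,0,-0.018],[0,0,-0.018],[0,0,-0.018],[0,0,-0.018],[0,0,-0.012],[0,0,0]]' --rotation '[[0,0,0],[0,0,0],[0,0,0],[0,0,0],[0,0,0],[0,0,0],[0,0,0],[0,0,0],[0,0,0],[0,0,0]]' --gripper '[0.05,0.05,0.05,0.05,0.05,0.05,0.05,0.05,0.05,0.05]'

```text
clock: 20.28
tool_pos: [0.4255, 0.1887, 0.2625]
tool_rot: [179.8, 43.6, -166.1]
contact_force: [0.3, 0.4, 1.1]
grip_width: 0.0497
```

```bash
python3 - <<'E'
from h import *
show()
s=r.snapshot("side");t=r.snapshot("top");np.save("pics/s14.npy",s);np.save("pics/t14.npy",t)
crop(s,280,80,100,90,7,"pics/s14.png");crop(t,130,135,120,110,5,"pics/t14.png");cv2.imwrite("pics/t14f.png",t[:,:,::-1])
E
```

```text
{'clock': 20.28, 'joints': [20.0, -53.65, 139.92, -5.2, 50.44, -82.27], 'tool_pos': [0.4255, 0.1887, 0.2625], 'tool_rot': [179.83, 43.56, -166.07], 'contact_force': [0.25, 0.42, 1.06], 'moment': [0.05, 0.28, 0.02], 'grip_width': 0.0497}
```

View pics/s14.png

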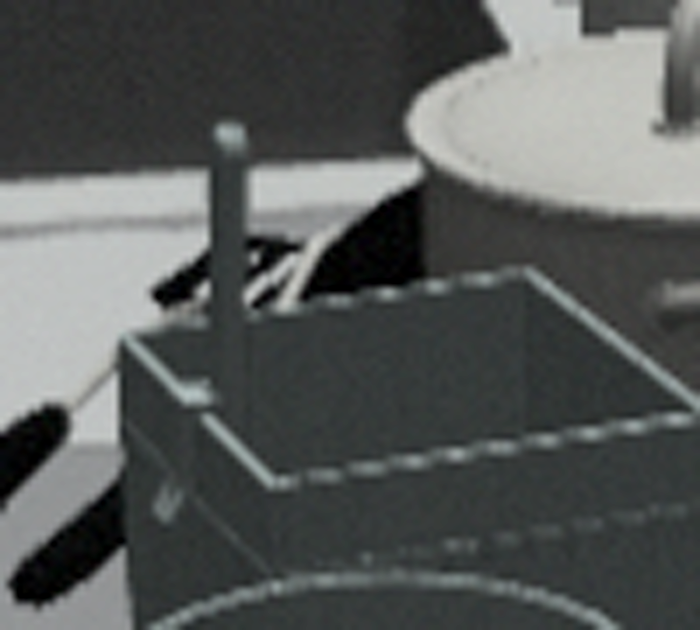

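View pics/t14.png

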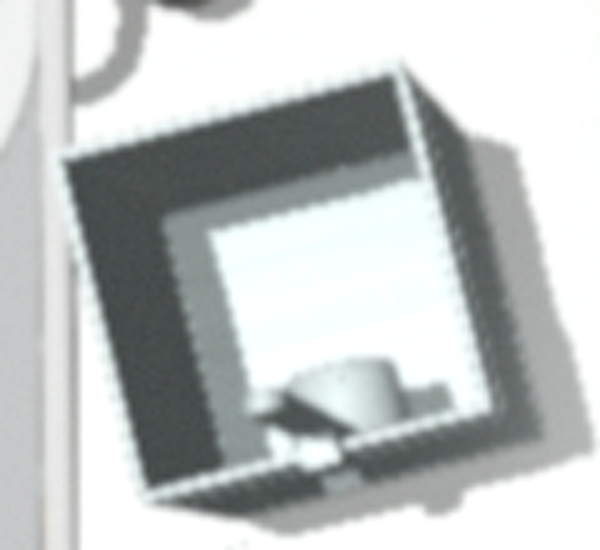

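The side view shows the handle upright, the bridge on the rim at (197,392), and the flare outside at (165,500). The top view shows the cup inside against the near wall, about a third of the way along it and clear of the corners. I'll run a last check that the bystanders and the canister stayed put, and that the bridge is down.

```bash
python3 - <<'E'
from rel import *
t0=np.load("pics/top0.npy");t=np.load("pics/t14.npy");s0=np.load("pics/side0.npy");s=r.snapshot("side");t2=r.snapshot("top")
print("settle diff",np.abs(s.astype(int)-np.load("pics/s14.npy")).max(2)[80:200,280:380].max())
for n,(x,y) in dict(round=(301,210),flask=(394,176),rest=(290,292),match=(249,287),jar=(203,300),cork=(347,293)).items():
    h=45 if n=="round" else 20
    a=t0[y-h:y+h,x-h:x+h].mean(2).astype(np.float32);b=t[y-h:y+h,x-h:x+h].mean(2).astype(np.float32);print(n,np.round(cv2.phaseCorrelate(a,b)[0],2))
x0=[140,145,90,60];print("canister far",cv2.phaseCorrelate(t0[145:200,140:235].mean(2).astype(np.float32),t[145:200,140:235].mean(2).astype(np.float32))[0])
# handle in side view: end top centre and bridge
f=lambda p:(np.array(p)+.5)/7-.5+[280,80]
S,Rs=WALL-.0008*N,hungR(TH);o=S-Rs.apply(SEAT)
for nm,q in (("end",(-148,0,30)),("bridge top",(-75,0,39.5)),("flare tip",(-35,0,49))):
    print(nm,"pred if home (crop px)",((proj("side",o+Rs.apply(np.array(q)/1000))+.5-[280,80])*7-.5).round(0))
E
```

```text
settle diff 15
round [-0.06 -0.04]
flask [ 0.01 -0.01]
rest [-0.12 -0.15]
match [-0.64 -0.38]
jar [-0.26  8.52]
cork [-0.01 -0.11]
canister far (-0.0033226654239584263, 0.025282892355921405)
end pred if home (crop px) [214. 131.]
bridge top pred if home (crop px) [190. 397.]
flare tip pred if home (crop px) [163. 538.]
```

View pics/t14f.png

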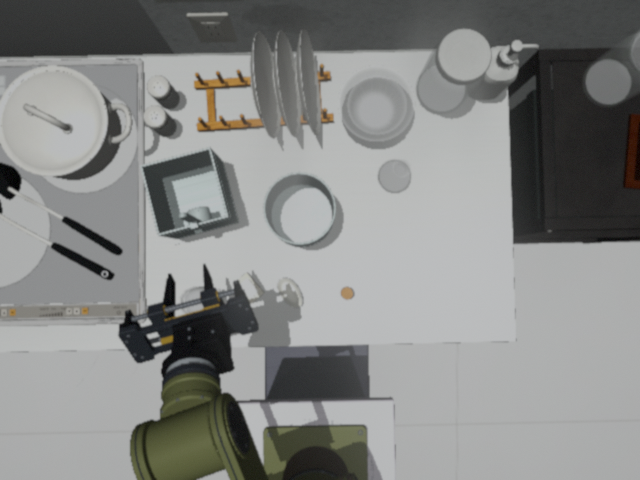

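```bash
python3 - <<'E'
import numpy as np,cv2
s0=np.load("pics/side0.npy");s=np.load("pics/s14.npy")
for n,(x0,x1,y0,y1) in dict(jar=(218,262,170,214),match=(228,276,208,236),rest=(222,272,228,258)).items():
    print(n,np.round(cv2.phaseCorrelate(*[np.float32(cv2.Canny(a[y0:y1,x0:x1],40,120)) for a in(s0,s)]),2) if 0 else [np.round(v,2) for v in cv2.phaseCorrelate(*[a[y0:y1,x0:x1].mean(2).astype(np.float32) for a in(s0,s)])])
c=np.hstack([cv2.resize(a[160:262,205:280,::-1],None,fx=5,fy=5) for a in(s0,s)]);cv2.imwrite("pics/b14.png",c)
E
```

```text
jar [array([0.51, 0.5 ]), np.float64(0.88)]
match [array([-0.28,  0.11]), np.float64(0.61)]
rest [array([-0.23,  0.03]), np.float64(0.72)]
```

View pics/b14.png

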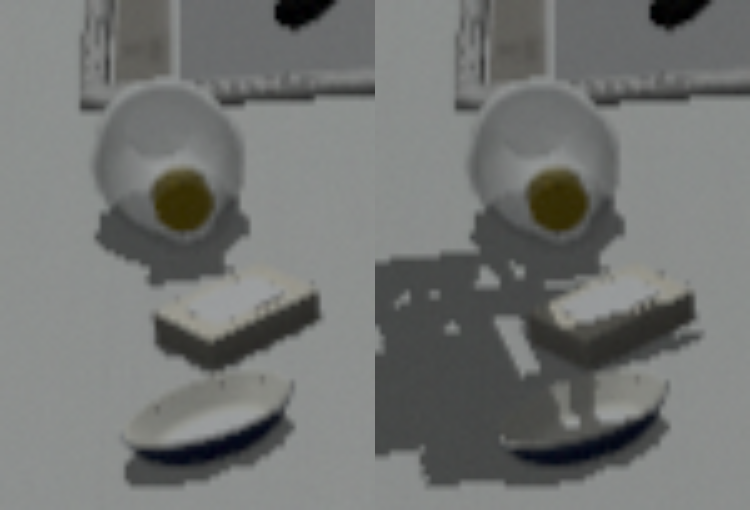

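The jar, match box and spoon rest are in the same pixels before and after. The shifts the correlation reported come from the arm covering the jar and from its shadow. Handing in.

```bash
python3 -c "
from plant import r
print(r.hand_in())"
```

```text
the job is handed in; nothing more can be done
None
```

The scoop now hangs by its hook over the robot-side wall of the square canister, near the middle of that side. The cup is inside and the gripper has let go and backed clear. I handed it in at about 20 s of the 59 s.

**Last checks:**
- **Hook:** the bridge sits on the rim. In the side view it is about 0.7 px (1.4 mm) higher than where I predicted it for a fully seated hook. It stopped going down under a light push, with about 2.5 N more upward load on the wrist, and it did not drop when released.
- **Canister and bystanders:** the canister moved less than 0.1 px. The round canister, flask and cork show no shift. The jar, match box and spoon rest look unmoved in the side view. Their automatic shift figures disagreed (8.5 px for the jar), because the arm covered the jar in the top view and its shadow fell on the other two.
- **Forces:** the wrist readings I saw stayed below about 5 N.

**What disagreed:**
- **Lean:** the scoop leans about 2° from straight down, which is the play of the hook's gap on the rim.
- **Height estimate:** my camera estimate of how high the scoop sat in the grip was about 4 mm off when it touched the rim, so I went by the contact force for the final seating.

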